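Strip the glass-bonding stack and load the lamp for test

ROBOT

A 6-joint arm with a two-finger parallel gripper is mounted at the origin on a cart in front of the work surface, level with it; the furniture and walls round the work are solid. World frame = base frame: x ahead of the robot, y to its left, z up, the work surface at z = 0. Lengths are in mm, angles in rad, forces in N, time in s.
With the tool pointing down it reaches from about 350 to 800 mm from the base axis. Payload 7.3 kg.
Tool frame: the origin (TCP) lies at the very end of the fingers, on their centre line; the grasp point (between the pads) lies 19 mm behind it; z points along the fingers, y is the direction in which the jaws open and shut (so a half turn about z gives the same grasp; the last joint's range is limited). The gripper opens to 85 mm and grips with 20 to 120 N. Pads are 22 mm wide; open, the fingers measure 114 mm over their backs; the gripper's body (76 mm by 85 mm) begins 54 mm behind the grasp point. The pads swing forward as they close: fully open they stand 13 mm farther back than shut.
Start: joints at [1.094, 0.342, 1.524, -0, 1.275, -0.146], TCP at [170.506, 496.56, 231.322] pointing down, gripper open.
Joint ranges: [-2.53, 2.53], [-0.77, 2.02], [0.04, 2.7], [-1, 4.14], [0.28, 2.66], [-3.11, 3.11]. Speed limits (rad/s): [2.57, 2.57, 3.14, 3.14, 3.14, 3.14].

INTERFACE

Orientations are given as a unit quaternion [x, y, z, w].
In Python, from station import * gives the robot as it stands.
- The arm moves only by the shell command python3 -m creep 'ROWS'. ROWS is JSON, a list that holds one entry, the list of rows, each a list of 7 numbers: the turn, a rotation vector about the tool's x, y, z in rad, then the shift along the tool's x, y, z in m, then the finger opening in m, from 0 to 0.0854. In form: [[[rx, ry, rz, tx, ty, tz, hand], ...]]. A call has 1 to 12 rows; each row is the pose to reach, as a shift and turn from the pose measured when the call began, along the tool's axes at that moment; what a row does not reach only later rows make up. A row lasts 1/8 s, in which the tool goes at most 62.5 mm and 10.7 degrees, less where a joint would pass 70% of its speed; a pose out of reach is approached as far as the arm can. A call with a gripper value outside its range is refused whole. The fingers move at their own pace and stop on an object; the grip force is fixed at half the most. Time passes only in rows, so rows that repeat a pose let the fingers close. It gives the time, the measured TCP pose, the force and the opening at its end, in the units of the state.
- sense(): the state, without advancing time (a new reading comes with each control period).
- read_camera(name): name is "scene" or "top"; returns a dict with "color" (400x640x3 uint8, blue, green, red), "depth" (400x640 float32, mm along the optical axis (not along the pixel's ray), 0 where there is no reading), "camera_matrix" (3x3 intrinsics, pixels), "dist" ([k1, k2, p1, p2, k3] as OpenCV has them; the pictures are not rectified), "R" (3x3) and "t" (3): a world point X has camera coordinates R X + t. Camera axes: x right, y down, z forward; pixel columns grow to the right and rows downward; lengths in mm; the calibration is good to about 2 mm. A picture is of the moment at which its call begins.
- sign_off(): hands the job in, once; it reports no verdict.
The state is a dict: "time_s": time; "q": joint angles; "qvel": joint speeds; "effort": joint torques, N m; "tool_pos": TCP position; "ee_rot": TCP orientation; "ft_force": force on the tool from outside, world axes, zero at the start; "ft_torque": the same for the moment, N m; "width": finger opening in mm.
Only numpy, scipy, OpenCV 4.12 (cv2) and the standard library are available. Lean on these libraries where they do the work, as an engineer would, in place of code of your own. Each camera call takes 0.05 s, during which the arm holds its last target.

TASK

The glass of the small lamp in the bonding jig has set. Take the stack apart from the top: put the small weight and the large weight each over the peg of its own round stand (small weight on the small stand, large weight on the large one), put the pressure plate down over the two pins of its bar-shaped stand, then lay the lamp, glass up, between the locating pins of the grey test nest. Keep the lamp level all the way, and leave everything lying flat, fully down on its own place.

Things in the scene. Friction and masses are not known exactly. Their poses are not given: they have to be found in the camera images.
- jig: Fixed bonding jig: pale base 104 (x) x 150 (y) x 12 mm. The stack stands centred and square on its rest pads, 18 mm above the bench, lowest first: lamp, plate, large weight, small weight. 10 mm guide columns at y = +-58 (tips at 69 mm), 6 mm side pins at x = +-34.5, y = +-36 (tops at 30 mm). Origin: centre of underside, on the bench. Fingers have room beside the stack along x, at y = 0.
- small_weight: Small dark steel ring weight, top of the stack: 46 mm outer diameter, 20 mm high, 20 mm bore, 0.2 kg. Origin: centre of its underside, z up.
- large_weight: Large dark steel ring weight under the small one: 66 mm outer diameter, 18 mm high, 28 mm bore, 0.4 kg. Origin: centre of its underside, z up.
- pressure_plate: Aluminium plate under the weights, 34 (x) x 140 (y) mm, 18 mm holes at y = +-58 round the jig's columns. Origin: centre of the underside of its rubber pad. Above that: pad to 3 mm, plate to 11, round boss 20 mm across to 27, then square stem 10 x 10 (sides along x, y) to 51.5 mm. Lift it straight up by the stem. 0.25 kg. Same either way round.
- lamp: Black LED lamp at the bottom of the stack, 58 (x) x 98 (y) x 26 mm high, upright sides, LED board under glass in its top. 0.2 kg. Origin: centre of its underside, z up out of the glass, y along its length. May go into the nest either way round.
- small_weight_stand: Small weight's stand, fixed: round pale aluminium base 62 mm across, 8 mm high, with a 12 mm peg in its middle, tapered over the last 12 mm to a tip 41 mm above the bench. Origin: centre of underside. The weight lies flat on the base, 8 mm above the bench.
- large_weight_stand: Large weight's stand, fixed: round pale aluminium base 88 mm across, 8 mm high, with a 20 mm peg in its middle, tapered over the last 12 mm to a tip 41 mm above the bench. Origin: centre of underside. The weight lies flat on the base, 8 mm above the bench.
- plate_stand: Pressure plate's stand, fixed: pale aluminium bar 44 (x) x 146 (y) x 10 mm high with two upright 10 mm pins at y = +-58 mm, tapered over the last 10 mm to tips 37 mm above the bench. Origin: centre of underside, y along the bar. The plate's pad lies flat on the bar, 10 mm above the bench, a pin in each hole.
- test_nest: Lamp's test nest, fixed: grey base 92 (x) x 128 (y) x 10 mm, two white rest pads (tops 16 mm above the bench, where the lamp's underside lies), eight tapered 7 mm pins, tops at 30 mm, at x = +-37.5, y = +-40 and x = +-18, y = +-57.5 mm, leaving the lamp 5 mm of play all round. Origin: centre of underside, y along its length, as the lamp's.
Mind the look-alikes: they are no part of the job. What is shaped like the small_weight_stand but orange is not meant.

How it is judged (in metres and radians):
At the end, for the whole second after the job is handed in: Each weight lies on the base of its own stand over the peg, the plate on its bar over both pins, the lamp glass up on the nest's rest pads: each centred within 9 mm, at its height within 3 mm, level within 0.08 rad; plate and lamp in line within 0.15 rad (either way round); released, at rest (z of small_weight in the frame of small_weight_stand between 0.005 and 0.011 m and horizontal distance between small_weight and small_weight_stand below 0.009 m and angle between each of small_weight, large_weight, pressure_plate, lamp's own z axis and vertical below 0.08 rad and linear speed of each of small_weight, large_weight, pressure_plate, lamp below 0.02 m/s and z of large_weight in the frame of large_weight_stand between 0.005 and 0.011 m and horizontal distance between large_weight and large_weight_stand below 0.009 m and z of pressure_plate in the frame of plate_stand between 0.007 and 0.013 m and horizontal distance between pressure_plate and plate_stand below 0.009 m and angle between the y axis of pressure_plate and the y axis of plate_stand, either way round below 0.15 rad and z of lamp in the frame of test_nest between 0.013 and 0.019 m and horizontal distance between lamp and test_nest below 0.009 m and angle between the y axis of lamp and the y axis of test_nest, either way round below 0.15 rad); the robot touches nothing.
It fails at once if the lamp is tipped by more than 0.4 rad (angle between lamp's own z axis and vertical above 0.4 rad).
It also fails if it takes over 102 s, if anything falls off the work surface, if the arm or the gripper's body presses on something with over 40 N, if the wrist force passes 120 N, or if a joint passes its speed limit or range.

## Working session

There is one attempt and no reset: what is moved stays moved. The work goes in short steps, Python scripts to look and compute and a shell command to move; the robot and the scene stay as the last step left them, time stands still between calls to the robot, and variables do not carry over. Pictures are saved under pics/ and viewed, and the job is handed in when it is done.

```bash
mkdir -p pics; ls
python3 - <<'E'
from station import *
import cv2,numpy as np
s=sense();print(s)
for n in("scene","top"):
    c=read_camera(n);cv2.imwrite(f"pics/{n}0.png",c["color"]);print(n,c["camera_matrix"],c["dist"],c["R"],c["t"])
    np.savez(f"{n}0.npz",**c)
E
```

```text
pics
{'time_s': 0.0, 'q': array([ 1.09398673e+00,  3.42725338e-01,  1.52504159e+00,  1.80637177e-05,
        1.27541453e+00, -1.45994139e-01]), 'qvel': array([ 0.00132432, -0.00119084,  0.00018676, -0.00070947, -0.00070129,
       -0.0003971 ]), 'effort': array([ 1.02420112e-03, -4.33669388e+01, -2.46021312e+01, -1.53658320e-04,
        7.76424509e-03,  2.99401574e-05]), 'tool_pos': array([170.30539575, 496.16969625, 230.61603791]), 'ee_rot': array([ 1.64657058e-01,  9.86350557e-01, -7.53549423e-04, -2.51622976e-04]), 'ft_force': array([-0.44966602,  1.07318714, -1.16179541]), 'ft_torque': array([ 0.0391928 ,  0.00759132, -0.01863898]), 'width': 85.25964811504508}
scene [[435.11824804   0.         313.76365024]
 [  0.         435.11824804 200.03661742]
 [  0.           0.           1.        ]] [-0.0690763  0.         0.         0.         0.       ] [[ 0.76678359 -0.64189878 -0.00298102]
 [-0.45999551 -0.54623915 -0.70001923]
 [ 0.44771314  0.53813451 -0.71411777]] [-350.71079535  398.68844691  565.43522601]
top [[422.07993893   0.         323.73010392]
 [  0.         422.07993893 202.08050597]
 [  0.           0.           1.        ]] [-0.0795804  0.         0.         0.         0.       ] [[-2.93761443e-03 -9.99995625e-01 -3.47976117e-04]
 [-9.86668230e-01  2.95508566e-03 -1.62717766e-01]
 [ 1.62718082e-01 -1.34665077e-04 -9.86672594e-01]] [163.93483279 572.4178957  909.01443412]
```

View pics/scene0.png

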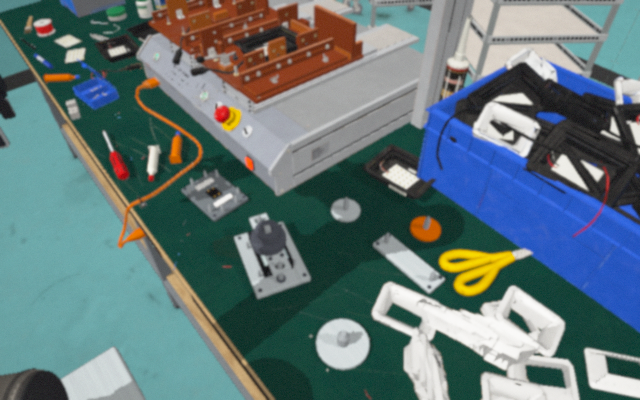

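View pics/top0.png

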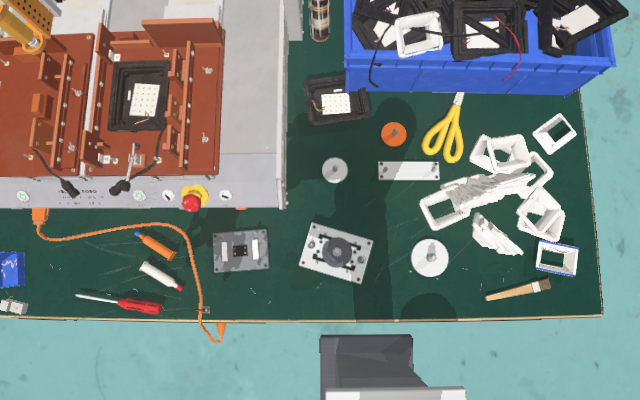

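```bash
cat > h.py <<'E'
import numpy as np, cv2
def load(n,k=0): return dict(np.load(f"{n}{k}.npz"))
def ray(c,uv):
    p=cv2.undistortPoints(np.array(uv,float).reshape(-1,1,2),c["camera_matrix"],c["dist"]).reshape(-1,2)
    d=np.c_[p,np.ones(len(p))]@c["R"]   # R^T d
    o=-c["R"].T@c["t"]
    return o,d
def onz(c,uv,z):
    o,d=ray(c,uv); s=(z-o[2])/d[:,2]; return o+s[:,None]*d
def proj(c,X):
    X=np.array(X,float).reshape(-1,3); rv=cv2.Rodrigues(c["R"])[0]
    return cv2.projectPoints(X,rv,c["t"],c["camera_matrix"],c["dist"])[0].reshape(-1,2)
E
python3 - <<'E'
from h import *
for n,b in (("top",(200,150,460,290)),("scene",(170,160,450,380))):
    c=load(n)["color"]; x0,y0,x1,y1=b
    f=3 if n=="top" else 2.7
    cv2.imwrite(f"pics/{n}z.png",cv2.resize(c[y0:y1,x0:x1],None,fx=f,fy=f,interpolation=cv2.INTER_CUBIC))
d=load("top")
for nm,uv in dict(nest=(241,251),jig=(338,252),ss=(335,170),ls=(430,257),ps=(408,171)).items(): print(nm,onz(d,uv,8), d["depth"][uv[1],uv[0]])
E
```

```text
nest [[464.68781995 354.80457104   8.        ]] 974.15076
jig [[462.05355226 129.5285416    8.        ]] 887.2571
ss [[656.9264851  135.07454621   8.        ]] 987.2968
ls [[449.26635883 -84.27682289   8.        ]] 944.77686
ps [[654.18428656 -39.88882788   8.        ]] 1008.0576
```

View pics/topz.png

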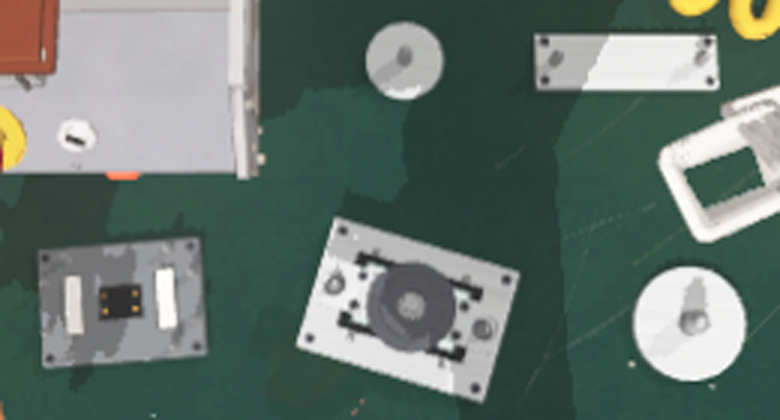

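View pics/scenez.png

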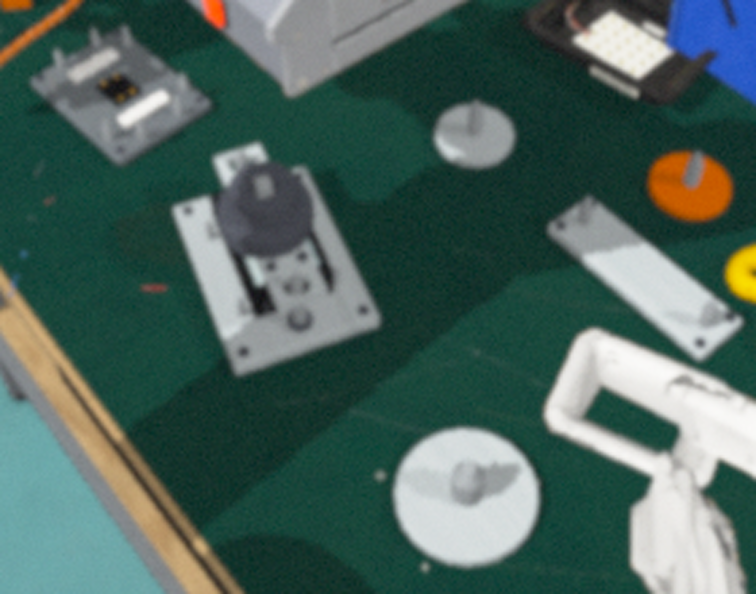

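```bash
cat > m.py <<'E'
from h import *
seeds=dict(nest=(10,(241,240),(467,355)),jig=(12,(310,232),(462,130)),ss=(8,(340,180),(657,135)),ls=(8,(418,265),(449,-84)),ps=(10,(400,165),(654,-40)))
def run():
  for nm,(z,_,c0) in seeds.items():
    for n in("top","scene"):
      c=load(n); im=c["color"].astype(int); B,G,R=im[...,0],im[...,1],im[...,2]
      m=((R>65)&(abs(R-G)<40)&(G-R<22)).astype(np.uint8)
      if nm=="jig": m=((G-R<22)).astype(np.uint8)
      p=proj(c,[[*c0,z]])[0]
      roi=np.zeros_like(m); cv2.circle(roi,tuple(int(v) for v in p),{"top":46,"scene":52}[n],1,-1)
      m=cv2.morphologyEx(m*roi,cv2.MORPH_OPEN,np.ones((3,3)))
      k,lab,st,ce=cv2.connectedComponentsWithStats(m,connectivity=4)
      i=1+np.argmin([np.min(np.hypot(*(np.argwhere(lab==j)[:,::-1]-p).T))-st[j,4]*.01 for j in range(1,k)])
      mm=(lab==i).astype(np.uint8)
      mm=cv2.morphologyEx(mm,cv2.MORPH_CLOSE,np.ones((5,5)))
      ct=max(cv2.findContours(mm,0,cv2.CHAIN_APPROX_NONE)[0],key=cv2.contourArea)
      W=onz(c,cv2.convexHull(ct).reshape(-1,2),z)[:,:2].astype(np.float32)
      if nm in("ss","ls"):
        print(nm,n,"ell",np.round(cv2.fitEllipse(onz(c,ct.reshape(-1,2),z)[:,:2].astype(np.float32))[0:2],1))
      else:
        r=cv2.minAreaRect(W); print(nm,n,np.round(r[0],1),np.round(r[1],1),round(r[2],1))
run()
E
python3 m.py
```

```text
nest top [465.8 356.3] [ 94.1 129.3] 4.7
nest scene [465.3 357.9] [ 99.6 147.5] 4.5
jig top [458.3 134.7] [153.9 112.5] 72.7
jig scene [462.8 145.4] [197.3 110.9] 72.9
ss top ell [[657.7 136.4]
 [ 61.3  63.7]]
ss scene ell [[654.7 131.6]
 [ 63.6  70.8]]
ls top ell [[448.8 -82.7]
 [ 87.5  89.9]]
ls scene ell [[446.  -86.9]
 [ 89.9  91.6]]
ps top [655.1 -41. ] [147.8  46.8] 89.9
ps scene [652.1 -45.3] [150.7  53.7] 90.0
```

```bash
cat > dp.py <<'E'
from h import *
def cloud(c):
    d=c["depth"]; v,u=np.nonzero(d>0)
    p=cv2.undistortPoints(np.c_[u,v].astype(float).reshape(-1,1,2),c["camera_matrix"],c["dist"]).reshape(-1,2)
    P=np.c_[p,np.ones(len(p))]*d[v,u][:,None]
    return (P-c["t"])@c["R"],np.c_[u,v]
E
python3 - <<'E'
from dp import *
for n in("top","scene"):
    c=load(n);X,uv=cloud(c)
    near=lambda x,y,r:np.hypot(X[:,0]-x,X[:,1]-y)<r
    print(n)
    t=X[near(458,130,60)]
    print(np.histogram(t[:,2],bins=np.arange(-6,110,6)))
    for a,b in((88,93.5),(94,100),(68,78),(88,100)):
        s=t[(t[:,2]>a)&(t[:,2]<b)]
        if len(s)>3: print(a,b,len(s),s.mean(0).round(1),cv2.minEnclosingCircle(s[:,:2].astype(np.float32)),cv2.minAreaRect(s[:,:2].astype(np.float32)))
    for nm,q in dict(ss=(657,135),ls=(449,-84),ps1=(655,17),ps2=(655,-99)).items():
        s=X[near(*q,20)&(X[:,2]>22)&(X[:,2]<50)]; print(nm,len(s),s.mean(0).round(1),s.max(0).round(1) if len(s) else 0)
    g=X[near(300,300,40)]; print('bench z',np.median(g[:,2]),g[:,2].std())
E
```

```text
top
(array([ 59,  66, 262, 456,  16,  21,   6,  17, 208,  55, 273,  10,  75,
       310,   7,   9, 274,  19,   0]), array([ -6,   0,   6,  12,  18,  24,  30,  36,  42,  48,  54,  60,  66,
        72,  78,  84,  90,  96, 102, 108]))
88 93.5 139 [460.1 134.8  92.1] ((459.2160949707031, 135.24020385742188), 22.741695404052734) ((459.965087890625, 134.67393493652344), (43.47582244873047, 42.548526763916016), 62.88838577270508)
94 100 127 [459.2 136.   95.1] ((458.11614990234375, 135.59544372558594), 22.265356063842773) ((458.8663330078125, 134.95811462402344), (42.630001068115234, 39.86540222167969), 58.7978401184082)
68 78 383 [458.  134.9  73.2] ((454.8680114746094, 122.94585418701172), 45.269554138183594) ((452.3131408691406, 128.41848754882812), (81.77560424804688, 63.23062515258789), 42.81932830810547)
88 100 299 [459.9 135.4  93.6] ((459.218994140625, 135.24156188964844), 22.742321014404297) ((459.9463806152344, 134.69937133789062), (43.45969009399414, 42.595069885253906), 62.60052490234375)
ss 23 [655.3 137.5  32.6] [661.1 142.6  40.2]
ls 58 [448.7 -80.9  35. ] [457.7 -74.1  45.3]
[... 680 characters left out ...]
127.89166259765625), (31.987743377685547, 43.269325256347656), 44.39995193481445)
68 78 389 [450.1 119.7  72.9] ((459.1206970214844, 130.1610565185547), 56.82318115234375) ((457.9750671386719, 129.83297729492188), (64.61410522460938, 95.09359741210938), 15.980179786682129)
88 100 382 [457.1 130.3  92.4] ((458.2013244628906, 132.0570831298828), 23.29747200012207) ((458.0412292480469, 131.90646362304688), (43.52338409423828, 44.64739227294922), 52.40515899658203)
ss 38 [653.9 131.2  30.5] [659.  138.   40.4]
ls 124 [444.1 -88.5  33.3] [455.1 -76.7  42.4]
ps1 31 [653.4  13.7  29.6] [658.6  18.3  39.6]
ps2 32 [ 652.1 -102.2   29.8] [657.5 -96.8  37. ]
bench z -4.387154411982499 380.4308800645083
```

```bash
cat > go.py <<'E'
import sys,numpy as np
from station import *
from scipy.spatial.transform import Rotation as Ro
s=sense();p=s["tool_pos"];R=Ro.from_quat(s["ee_rot"]).as_matrix()
print("t",s["time_s"],"p",p.round(1),"jaw",np.degrees(np.arctan2(R[1,1],R[0,1])).round(2),"w",round(s["width"],1),"F",s["ft_force"].round(1),"q",s["q"].round(2),"tilt",np.degrees(np.arccos(-R[2,2])).round(2))
# args: x,y,z,jaw ...
for a in sys.argv[1:]:
    x,y,z,j=map(float,a.split(","));j=np.radians(j)
    T=np.array([[-np.sin(j),np.cos(j),0],[np.cos(j),np.sin(j),0],[0,0,-1]]).T
    print(a,"rot",Ro.from_matrix(R.T@T).as_rotvec().round(4),"shift m",(R.T@(np.array([x,y,z])-p)/1000).round(4))
E
python3 go.py 458.9,133.6,150,-17.3 458.9,133.6,74,-17.3
```

```text
t 0.1 p [170.3 496.2 230.7] jaw 71.05 w 85.4 F [-0.9 -0.3 -0.4] q [ 1.09  0.34  1.52  0.    1.28 -0.15] tilt 0.08
458.9,133.6,150,-17.3 rot [-1.2000e-03  9.0000e-04  1.5419e+00] shift m [-0.3907 -0.2491  0.081 ]
458.9,133.6,74,-17.3 rot [-1.2000e-03  9.0000e-04  1.5419e+00] shift m [-0.3907 -0.249   0.157 ]
```

```bash
python3 -m creep '[[[0,0,0.17,-0.04,-0.025,0,0.085],[0,0,0.34,-0.085,-0.055,0.01,0.085],[0,0,0.51,-0.13,-0.085,0.02,0.085],[0,0,0.68,-0.175,-0.113,0.03,0.085],[0,0,0.85,-0.22,-0.141,0.04,0.085],[0,0,1.02,-0.265,-0.17,0.05,0.085],[0,0,1.19,-0.305,-0.195,0.06,0.085],[0,0,1.36,-0.34,-0.217,0.07,0.085],[0,0,1.48,-0.37,-0.236,0.076,0.085],[-0.001,0.001,1.542,-0.387,-0.247,0.081,0.085],[-0.001,0.001,1.542,-0.3907,-0.249,0.081,0.085],[-0.001,0.001,1.542,-0.3907,-0.249,0.081,0.085]]]'; python3 go.py 458.9,133.6,150,-17.3 458.9,133.6,74,-17.3
python3 - <<'E'
from station import *
import cv2,numpy as np
for n in("scene","top"):
    c=read_camera(n);np.savez(f"{n}1.npz",**c)
    b=(230,150,460,320) if n=="top" else (170,100,400,320)
    f=3 if n=="top" else 2.7
    cv2.imwrite(f"pics/{n}1.png",cv2.resize(c["color"][b[1]:b[3],b[0]:b[2]],None,fx=f,fy=f,interpolation=cv2.INTER_CUBIC))
E
```

```text
time_s: 1.6
tool_pos: [458.6, 134.0, 149.9]
ee_rot: [0.805, 0.593, -0.0, -0.0]
ft_force: [-0.1, -0.0, -0.1]
width: 85.0
t 1.6 p [458.6 134.  149.9] jaw -17.24 w 85.0 F [-0.1 -0.  -0.1] q [0.12 0.34 1.77 0.   1.03 0.42] tilt 0.04
458.9,133.6,150,-17.3 rot [-0.0008  0.0001  0.001 ] shift m [-0.0003  0.0004 -0.0001]
458.9,133.6,74,-17.3 rot [-0.0008  0.0001  0.001 ] shift m [-0.0003  0.0005  0.0759]
```

View pics/scene1.png

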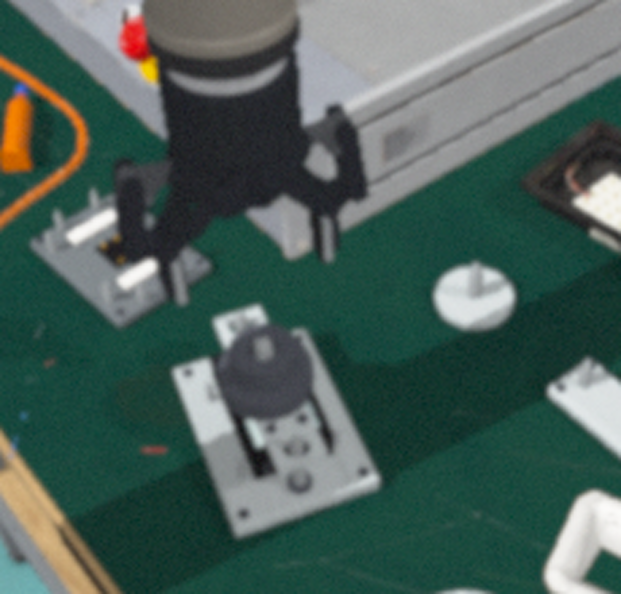

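View pics/top1.png

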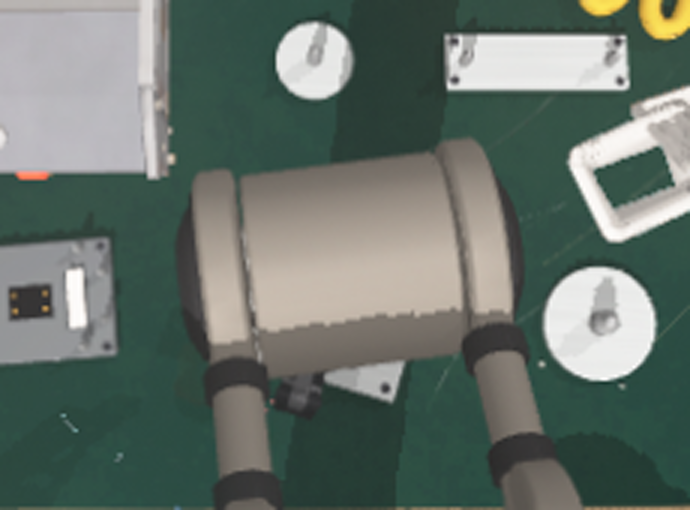

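Run:
```python
from h import *
c=load("scene",1)
print(proj(c,[[458.6,134,150],[458.6,134,160],[458.6,134,163]]))
```

```text
[[263.2321272  205.67058011]
 [262.71949887 201.54928237]
 [262.56387479 200.29710607]]
```

```bash
python3 -m creep '[[[0,0,0,0,0,0.03,0.085],[0,0,0,0,0,0.06,0.085],[0,0,0,0,0,0.073,0.085],[0,0,0,0,0,0.0755,0.085],[0,0,0,0,0,0.0755,0.085],[0,0,0,0,0,0.0755,0.03],[0,0,0,0,0,0.0755,0.03],[0,0,0,0,0,0.0755,0.03],[0,0,0,0,0,0.0755,0.03],[0,0,0,0,0,0.0755,0.03]]]'; python3 go.py
python3 - <<'E'
from station import *
import cv2,numpy as np
for n in("scene",):
    c=read_camera(n);np.savez(f"{n}2.npz",**c)
    b=(170,160,400,320)
    f=3.2
    cv2.imwrite(f"pics/{n}2.png",cv2.resize(c["color"][b[1]:b[3],b[0]:b[2]],None,fx=f,fy=f,interpolation=cv2.INTER_CUBIC))
E
```

```text
time_s: 2.95
tool_pos: [459.0, 134.4, 75.7]
ee_rot: [0.805, 0.593, 0.001, 0.0]
ft_force: [-1.4, -0.3, 7.1]
width: 43.8
t 2.95 p [459.  134.4  75.7] jaw -17.2 w 43.8 F [-1.4 -0.3  7.1] q [0.12 0.45 1.85 0.   0.83 0.42] tilt 0.09
```

View pics/scene2.png

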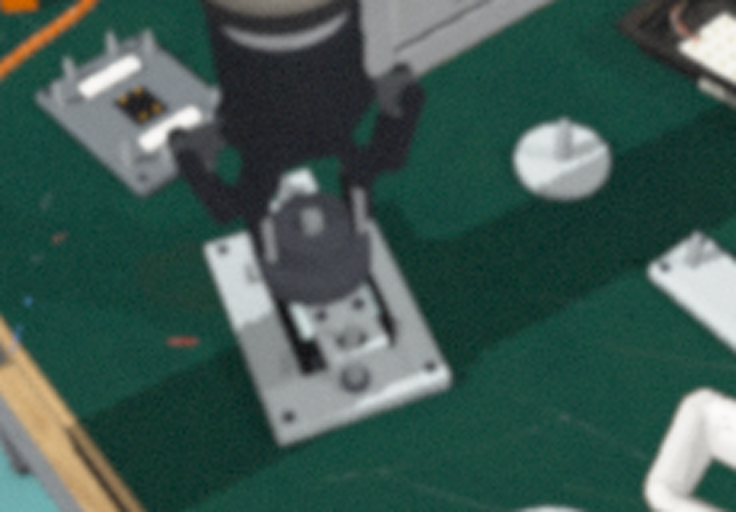

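```bash
python3 -m creep '[[[0,0,0,0,0,-0.01,0.03],[0,0,0,0,0,-0.03,0.03],[0,0,0,0,0,-0.055,0.03],[0,0,0,0,0,-0.065,0.03],[0,0,0,0,0,-0.065,0.03]]]'; python3 go.py 657.1,134.8,140,-17.3 657.1,134.8,140,0
python3 - <<'E'
from station import *
import cv2,numpy as np
for n in("scene",):
    c=read_camera(n);np.savez(f"{n}3.npz",**c)
    b=(170,100,400,320)
    f=2.7
    cv2.imwrite(f"pics/{n}3.png",cv2.resize(c["color"][b[1]:b[3],b[0]:b[2]],None,fx=f,fy=f,interpolation=cv2.INTER_CUBIC))
E
```

```text
time_s: 3.62
tool_pos: [459.1, 134.4, 141.1]
ee_rot: [0.805, 0.593, 0.001, 0.001]
ft_force: [0.2, -0.0, -1.6]
width: 44.1
t 3.625 p [459.1 134.4 141.1] jaw -17.2 w 44.1 F [ 0.2 -0.  -1.6] q [0.12 0.36 1.78 0.   1.   0.42] tilt 0.16
657.1,134.8,140,-17.3 rot [ 0.0025 -0.0012  0.0017] shift m [0.0589 0.189  0.0017]
657.1,134.8,140,0 rot [ 0.0027 -0.0008 -0.3002] shift m [0.0589 0.189  0.0017]
```

View pics/scene3.png

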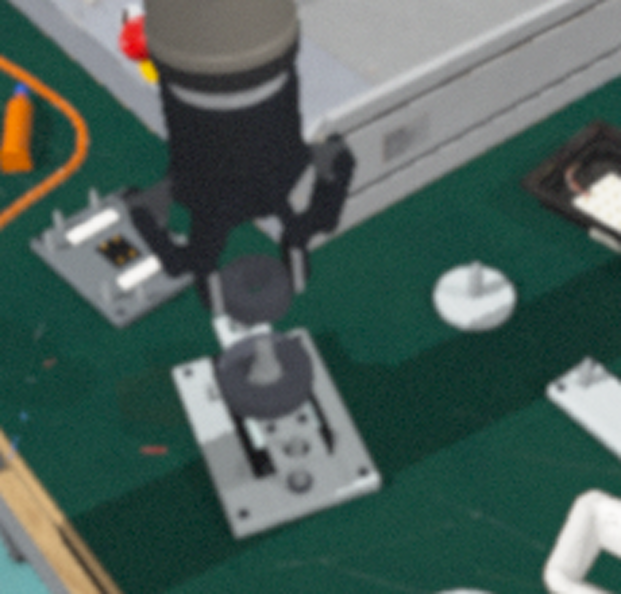

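```bash
python3 -m creep '[[[0,0,0,0.01,0.03,0,0.03],[0,0,0,0.023,0.075,0,0.03],[0,0,0,0.036,0.12,0,0.03],[0,0,0,0.048,0.155,0.01,0.03],[0.002,-0.001,0,0.056,0.18,0.03,0.03],[0.002,-0.001,0,0.059,0.189,0.05,0.03],[0.002,-0.001,0,0.059,0.189,0.06,0.03],[0.002,-0.001,0,0.059,0.189,0.06,0.03],[0.002,-0.001,0,0.059,0.189,0.06,0.03]]]'; python3 go.py 657.2,135.7,60,-17.3 657.2,135.7,9,-17.3
python3 - <<'E'
from station import *
import cv2,numpy as np
for n in("scene","top"):
    c=read_camera(n);np.savez(f"{n}4.npz",**c)
    b=(270,120,440,280) if n=="scene" else (250,80,450,240)
    f=3.7
    cv2.imwrite(f"pics/{n}4.png",cv2.resize(c["color"][b[1]:b[3],b[0]:b[2]],None,fx=f,fy=f,interpolation=cv2.INTER_CUBIC))
E
```

```text
time_s: 4.8
tool_pos: [656.6, 135.0, 81.7]
ee_rot: [0.805, 0.594, 0.0, 0.0]
ft_force: [0.3, -1.9, -1.3]
width: 44.2
t 4.8 p [656.6 135.   81.7] jaw -17.18 w 44.2 F [ 0.3 -1.9 -1.3] q [ 0.09  0.74  1.27 -0.    1.14  0.39] tilt 0.01
657.2,135.7,60,-17.3 rot [0.0001 0.     0.002 ] shift m [0.0008 0.0004 0.0217]
657.2,135.7,9,-17.3 rot [0.0001 0.     0.002 ] shift m [0.0008 0.0004 0.0727]
```

View pics/scene4.png

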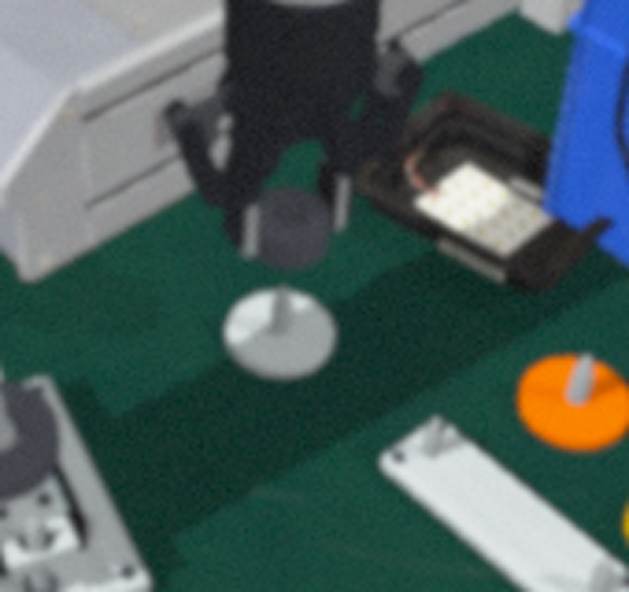

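View pics/top4.png

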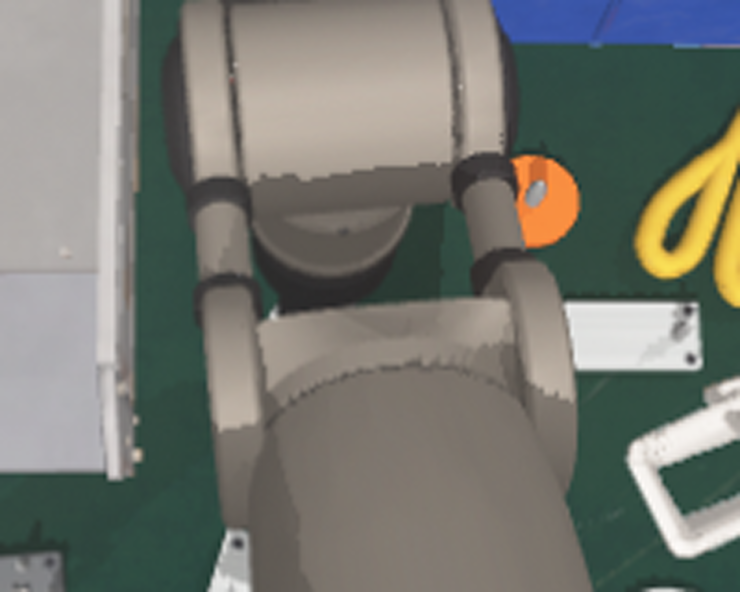

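Run:
```python
from dp import *
c=load("scene",4);X,uv=cloud(c)
k=np.array([270,120]);
print((proj(c,[[655.8,132.5,99],[655.8,132.5,79],[656.4,133.5,41],[656.4,133.5,8]])-k)*3.7)
m=(np.hypot(X[:,0]-656,X[:,1]-133)<30)&(X[:,2]>75)&(X[:,2]<104)
col=c["color"][uv[:,1],uv[:,0]]
t=X[m&(X[:,2]>95)&(X[:,2]<102)];print(len(t),t.mean(0),cv2.minAreaRect(t[:,:2].astype(np.float32)))
m=(np.hypot(X[:,0]-656,X[:,1]-133)<38)&(X[:,2]>3)&(X[:,2]<13)
im=c["color"].astype(int); cc=im[uv[:,1],uv[:,0]]; m&=(cc[:,2]>90)&(cc[:,1]-cc[:,2]<20)
t=X[m];print(len(t),t.mean(0),cv2.minEnclosingCircle(t[:,:2].astype(np.float32)))
h=cv2.fitEllipse(cv2.convexHull(t[:,:2].astype(np.float32)));print(h)
```

```text
[[286.95024005 212.55653528]
 [285.03083904 239.69157838]
 [281.10722852 287.43408532]
 [278.24261073 327.82696256]]
247 [656.68549516 128.86431422  98.09096458] ((658.5651245117188, 128.50799560546875), (49.50874710083008, 45.47882080078125), 34.37808609008789)
452 [652.70855585 130.13132672   7.0858219 ] ((654.8268432617188, 133.12722778320312), 32.07936096191406)
((655.5839233398438, 132.51121520996094), (60.2575798034668, 63.14973831176758), 130.9940185546875)
```

```bash
python3 -m creep '[[[0,0,0,0.0008,0.0004,0.02,0.03],[0,0,0,0.0008,0.0004,0.035,0.03],[0,0,0,0.0008,0.0004,0.05,0.03],[0,0,0,0.0008,0.0004,0.06,0.03],[0,0,0,0.0008,0.0004,0.068,0.03],[0,0,0,0.0008,0.0004,0.07,0.03],[0,0,0,0.0008,0.0004,0.07,0.03]]]'; python3 go.py
```

```text
time_s: 5.78
tool_pos: [657.8, 135.7, 12.2]
ee_rot: [0.805, 0.594, 0.001, 0.0]
ft_force: [0.1, -0.1, -2.2]
width: 43.6
t 5.775 p [657.8 135.7  12.2] jaw -17.18 w 43.6 F [ 0.1 -0.1 -2.2] q [ 0.09  0.82  1.31 -0.    1.01  0.39] tilt 0.08
```

Free descent over the peg; lower the last bit, release, retreat.

```bash
python3 -m creep '[[[0,0,0,0,0,0.0015,0.03],[0,0,0,0,0,0.0025,0.03],[0,0,0,0,0,0.0025,0.03]]]'; python3 go.py
```

```text
time_s: 6.15
tool_pos: [658.3, 135.7, 10.9]
ee_rot: [0.805, 0.593, 0.001, 0.001]
ft_force: [-1.3, -0.7, 4.9]
width: 43.6
t 6.15 p [658.3 135.7  10.9] jaw -17.19 w 43.6 F [-1.3 -0.7  4.9] q [ 0.09  0.82  1.31 -0.    1.    0.39] tilt 0.16
```

```bash
python3 -m creep '[[[0,0,0,0,0,0,0.06],[0,0,0,0,0,0,0.085],[0,0,0,0,0,0,0.085],[0,0,0,0,0,-0.03,0.085],[0,0,0,0,0,-0.075,0.085],[0,0,0,0,0,-0.12,0.085],[0,0,0,0,0,-0.14,0.085]]]'; python3 go.py 459,134.4,150,-17.3
```

```text
time_s: 7.02
tool_pos: [659.0, 135.8, 154.1]
ee_rot: [0.805, 0.594, 0.003, 0.002]
ft_force: [-0.3, -0.8, -0.8]
width: 85.1
t 7.025 p [659.  135.8 154.1] jaw -17.19 w 85.1 F [-0.3 -0.8 -0.8] q [ 0.09  0.67  1.18 -0.    1.28  0.39] tilt 0.42
459,134.4,150,-17.3 rot [ 0.0069 -0.0027  0.002 ] shift m [-0.0605 -0.1907  0.0027]
```

```bash
python3 -m creep '[[[0.003,-0.001,0,-0.012,-0.04,0,0.085],[0.007,-0.003,0.001,-0.028,-0.088,0,0.085],[0.007,-0.003,0.002,-0.043,-0.135,0,0.085],[0.007,-0.003,0.002,-0.055,-0.172,0,0.085],[0.007,-0.003,0.002,-0.0605,-0.19,0.003,0.085],[0.007,-0.003,0.002,-0.0605,-0.1907,0.003,0.085],[0.007,-0.003,0.002,-0.0605,-0.1907,0.003,0.085]]]'; python3 go.py 459,134.4,57,-17.3
python3 - <<'E'
from station import *
import cv2,numpy as np
for n in("scene",):
    c=read_camera(n);np.savez(f"{n}5.npz",**c)
    b=(200,100,400,300)
    f=3
    cv2.imwrite(f"pics/{n}5.png",cv2.resize(c["color"][b[1]:b[3],b[0]:b[2]],None,fx=f,fy=f,interpolation=cv2.INTER_CUBIC))
E
```

```text
time_s: 7.9
tool_pos: [460.1, 134.4, 150.0]
ee_rot: [0.805, 0.593, 0.0, 0.0]
ft_force: [-0.4, -0.5, 0.6]
width: 85.0
t 7.9 p [460.1 134.4 150. ] jaw -17.3 w 85.0 F [-0.4 -0.5  0.6] q [ 0.12  0.35  1.77 -0.    1.03  0.43] tilt 0.07
459,134.4,57,-17.3 rot [ 0.0012 -0.0003 -0.0001] shift m [-0.0004 -0.0012  0.093 ]
```

View pics/scene5.png

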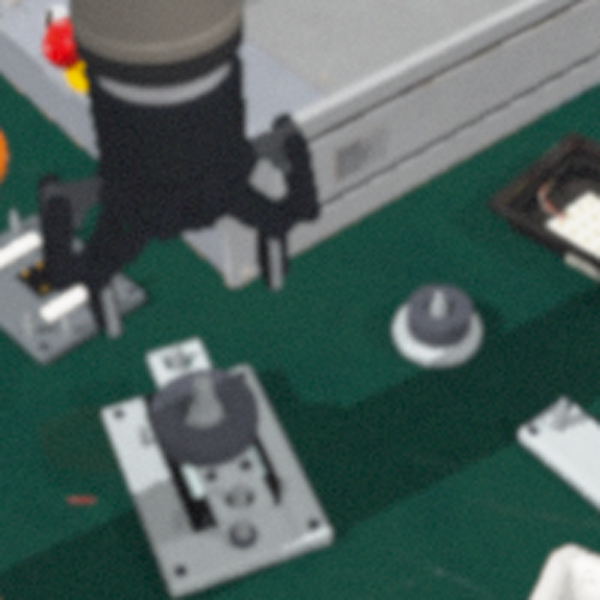

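The small weight sits over its peg (crop 440,310), flat on the base. Next: large weight.

```bash
python3 -m creep '[[[0.001,0,0,-0.0004,-0.001,0.03,0.085],[0.001,0,0,-0.0004,-0.001,0.065,0.085],[0.001,0,0,-0.0004,-0.001,0.087,0.085],[0.001,0,0,-0.0004,-0.001,0.0935,0.085],[0.001,0,0,-0.0004,-0.001,0.0935,0.085],[0.001,0,0,-0.0004,-0.001,0.0935,0.05],[0.001,0,0,-0.0004,-0.001,0.0935,0.05],[0.001,0,0,-0.0004,-0.001,0.0935,0.05],[0.001,0,0,-0.0004,-0.001,0.0935,0.05]]]'; python3 go.py
```

```text
time_s: 9.07
tool_pos: [459.8, 134.5, 58.1]
ee_rot: [0.806, 0.593, 0.001, 0.0]
ft_force: [-2.7, 0.4, 9.5]
width: 63.4
t 9.075 p [459.8 134.5  58.1] jaw -17.33 w 63.4 F [-2.7  0.4  9.5] q [0.12 0.48 1.87 0.   0.79 0.43] tilt 0.14
```

```bash
python3 -m creep '[[[0,0,0,0,0,-0.01,0.05],[0,0,0,0,0,-0.03,0.05],[0,0,0,0,0,-0.055,0.05],[0,0,0,0,0,-0.075,0.05],[0,0,0,0,0,-0.08,0.05]]]'; python3 go.py 448.8,-83.3,90,-17.3 448.8,-83.3,137,-17.3
```

```text
time_s: 9.7
tool_pos: [460.3, 134.5, 139.7]
ee_rot: [0.806, 0.593, 0.002, 0.001]
ft_force: [-0.2, 0.5, -3.5]
width: 63.4
t 9.7 p [460.3 134.5 139.7] jaw -17.32 w 63.4 F [-0.2  0.5 -3.5] q [0.12 0.36 1.78 0.   1.   0.43] tilt 0.3
448.8,-83.3,90,-17.3 rot [ 0.0047 -0.0025 -0.0004] shift m [-0.2115  0.0537  0.0494]
448.8,-83.3,137,-17.3 rot [ 0.0047 -0.0025 -0.0004] shift m [-0.2114  0.0539  0.0024]
```

```bash
python3 -m creep '[[[0.002,-0.001,0,-0.03,0.008,0,0.05],[0.005,-0.002,0,-0.075,0.019,0,0.05],[0.005,-0.002,0,-0.12,0.03,0,0.05],[0.005,-0.002,0,-0.165,0.042,0.005,0.05],[0.005,-0.002,0,-0.198,0.05,0.02,0.05],[0.005,-0.002,0,-0.21,0.0537,0.035,0.05],[0.005,-0.002,0,-0.2115,0.0537,0.049,0.05],[0.005,-0.002,0,-0.2115,0.0537,0.049,0.05],[0.005,-0.002,0,-0.2115,0.0537,0.049,0.05]]]'; python3 go.py 448.8,-83.3,90,-17.3 448.8,-83.3,12.6,-17.3
python3 - <<'E'
from station import *
import cv2,numpy as np
for n in("scene","top"):
    c=read_camera(n);np.savez(f"{n}6.npz",**c)
    b=(240,200,440,390) if n=="scene" else (350,170,510,330)
    f=3
    cv2.imwrite(f"pics/{n}6.png",cv2.resize(c["color"][b[1]:b[3],b[0]:b[2]],None,fx=f,fy=f,interpolation=cv2.INTER_CUBIC))
E
```

```text
time_s: 10.82
tool_pos: [448.9, -83.2, 90.6]
ee_rot: [0.805, 0.593, 0.0, -0.0]
ft_force: [-0.7, -0.5, -3.8]
width: 63.3
t 10.825 p [448.9 -83.2  90.6] jaw -17.31 w 63.3 F [-0.7 -0.5 -3.8] q [-0.35  0.4   1.89  0.    0.85 -0.05] tilt 0.04
448.8,-83.3,90,-17.3 rot [-0.0003 -0.0006 -0.0001] shift m [-0.0002 -0.0001  0.0006]
448.8,-83.3,12.6,-17.3 rot [-0.0003 -0.0006 -0.0001] shift m [-0.0002 -0.0001  0.078 ]
```

View pics/scene6.png

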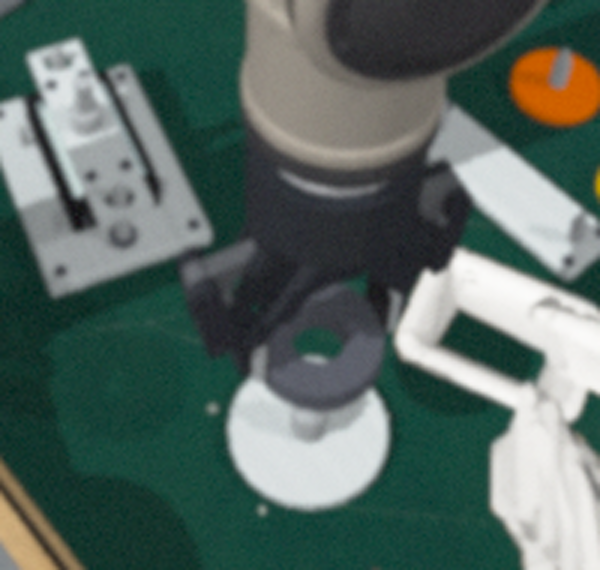

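Run:
```python
from dp import *
for n in("top","scene"):
    c=load(n,0);X,uv=cloud(c);cc=c["color"][uv[:,1],uv[:,0]].astype(int)
    d=np.array([.955,-.297]);e=np.array([.297,.955]);P=X[:,:2]-[448.8,-83.3]
    a=P@d;b=P@e
    m=(a>47)&(a<90)&(abs(b)<40)&(X[:,2]>8)&(X[:,2]<120)&(cc.min(1)>120)
    for lo in range(47,90,6):
        s=m&(a>=lo)&(a<lo+6)
        if s.any(): print(n,lo,s.sum(),"b",b[s].min().round(),b[s].max().round(),"z",X[s,2].min().round(),X[s,2].max().round())
```

```text
top 59 11 b 6.0 21.0 z 31.0 37.0
top 65 27 b 1.0 24.0 z 31.0 38.0
top 71 42 b -8.0 31.0 z 31.0 38.0
top 77 49 b -14.0 38.0 z 26.0 39.0
top 83 56 b -20.0 39.0 z 12.0 38.0
top 89 6 b -14.0 34.0 z 30.0 35.0
scene 59 40 b -0.0 19.0 z 26.0 35.0
scene 65 61 b -9.0 24.0 z 27.0 36.0
scene 71 76 b -13.0 28.0 z 23.0 37.0
scene 77 91 b -20.0 35.0 z 25.0 37.0
scene 83 87 b -25.0 38.0 z 13.0 37.0
scene 89 18 b -28.0 40.0 z 25.0 34.0
```

```bash
python3 -m creep '[[[0,0,0.16,0,0,0,0.05],[0,0,0.33,0,0,0.01,0.05],[0,0,0.47,0,0,0.03,0.05],[0,0,0.5,0,0,0.045,0.05],[0,0,0.5,0,0,0.058,0.05],[0,0,0.5,0,0,0.07,0.05],[0,0,0.5,0,0,0.0765,0.05],[0,0,0.5,0,0,0.0775,0.05],[0,0,0.5,0,0,0.0775,0.05]]]'; python3 go.py 448.8,-83.3,10,-46
```

```text
time_s: 12.05
tool_pos: [449.5, -83.2, 13.7]
ee_rot: [0.927, 0.375, 0.001, 0.0]
ft_force: [0.8, -0.4, -3.3]
width: 63.2
t 12.05 p [449.5 -83.2  13.7] jaw -45.94 w 63.2 F [ 0.8 -0.4 -3.3] q [-0.35  0.54  1.96  0.    0.65  0.45] tilt 0.07
448.8,-83.3,10,-46 rot [ 0.0008 -0.001   0.0011] shift m [-0.0005 -0.0004  0.0037]
```

```bash
python3 -m creep '[[[0,0,0,0,0,0.002,0.05],[0,0,0,0,0,0.0035,0.05],[0,0,0,0,0,0.0035,0.05]]]'; python3 go.py
```

```text
time_s: 12.42
tool_pos: [449.8, -83.4, 11.2]
ee_rot: [0.927, 0.375, 0.001, 0.001]
ft_force: [-1.9, -0.1, 8.8]
width: 63.7
t 12.425 p [449.8 -83.4  11.2] jaw -45.93 w 63.7 F [-1.9 -0.1  8.8] q [-0.35  0.54  1.96  0.    0.64  0.45] tilt 0.13
```

```bash
python3 -m creep '[[[0,0,0,0,0,0,0.08],[0,0,0,0,0,0,0.08],[0,0,0,0,0,0,0.08],[0,0,0,0,0,-0.03,0.08],[0,0,0,0,0,-0.075,0.08],[0,0,0,0,0,-0.12,0.08],[0,0,0,0,0,-0.145,0.08]]]'; python3 go.py 459,134.4,155,-17.3
```

```text
time_s: 13.3
tool_pos: [450.2, -83.5, 158.4]
ee_rot: [0.927, 0.375, 0.002, 0.002]
ft_force: [1.3, 0.4, 0.1]
width: 80.1
t 13.3 p [450.2 -83.5 158.4] jaw -45.93 w 80.1 F [1.3 0.4 0.1] q [-0.35  0.3   1.81  0.    1.03  0.45] tilt 0.31
459,134.4,155,-17.3 rot [ 0.0053 -0.0016 -0.4997] shift m [ 0.1579 -0.1505  0.0032]
```

```bash
python3 -m creep '[[[0.005,-0.002,-0.1,0.025,-0.024,0,0.08],[0.005,-0.002,-0.2,0.06,-0.057,0,0.07],[0.005,-0.002,-0.3,0.095,-0.09,0,0.06],[0.005,-0.002,-0.4,0.13,-0.124,0,0.05],[0.005,-0.002,-0.48,0.15,-0.143,0.003,0.05],[0.005,-0.002,-0.5,0.158,-0.1505,0.003,0.05],[0.005,-0.002,-0.5,0.158,-0.1505,0.003,0.05]]]'; python3 go.py 459,134.4,73.5,-17.3
python3 - <<'E'
from station import *
import cv2,numpy as np
for n in("scene","top"):
    c=read_camera(n);np.savez(f"{n}7.npz",**c)
    b=(190,130,400,380) if n=="scene" else (200,140,480,320)
    f=2.4 if n=="scene" else 2.8
    cv2.imwrite(f"pics/{n}7.png",cv2.resize(c["color"][b[1]:b[3],b[0]:b[2]],None,fx=f,fy=f,interpolation=cv2.INTER_CUBIC))
E
```

```text
time_s: 14.18
tool_pos: [459.0, 134.5, 155.1]
ee_rot: [0.805, 0.593, -0.0, 0.0]
ft_force: [0.3, -0.5, 0.4]
width: 49.9
t 14.175 p [459.  134.5 155.1] jaw -17.29 w 49.9 F [ 0.3 -0.5  0.4] q [ 0.13  0.34  1.76 -0.    1.04  0.43] tilt 0.04
459,134.4,73.5,-17.3 rot [0.0001 0.0007 0.0002] shift m [-0.      0.      0.0816]
```

View pics/scene7.png

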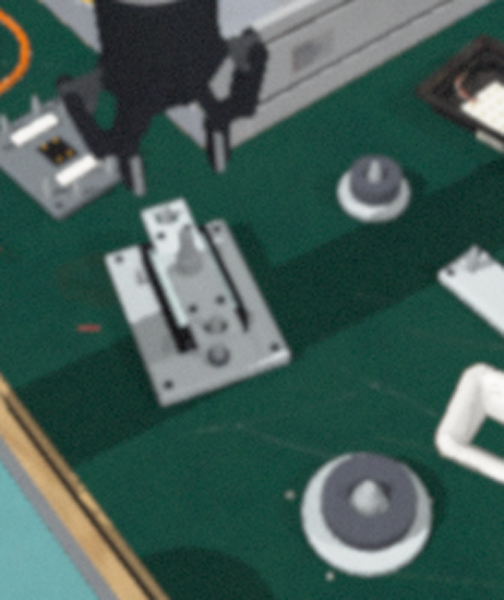

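View pics/top7.png

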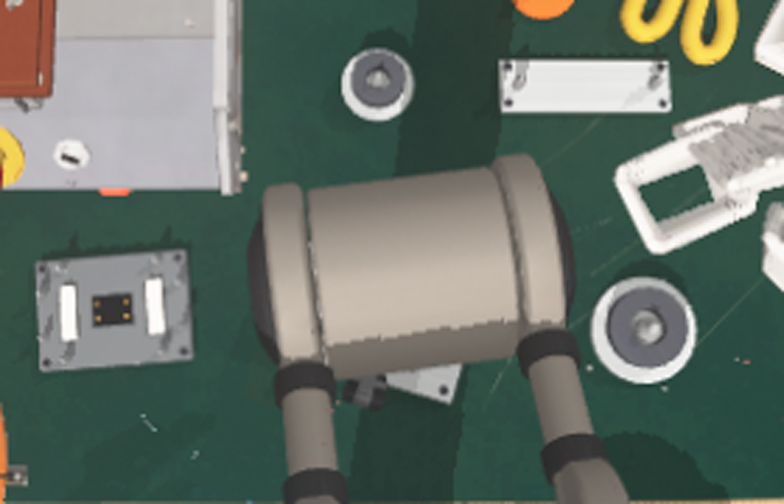

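Both weights are seated and concentric with their bases (scene crop 370,500 and 375,180). Now the stem.

```bash
python3 -m creep '[[[0,0,0,0,0,0.03,0.05],[0,0,0,0,0,0.06,0.05],[0,0,0,0,0,0.075,0.05],[0,0,0,0,0,0.0795,0.05],[0,0,0,0,0,0.0795,0.05],[0,0,0,0,0,0.0795,0],[0,0,0,0,0,0.0795,0],[0,0,0,0,0,0.0795,0],[0,0,0,0,0,0.0795,0],[0,0,0,0,0,0.0795,0]]]'; python3 go.py
```

```text
time_s: 15.52
tool_pos: [459.6, 133.5, 76.2]
ee_rot: [0.806, 0.592, 0.0, 0.001]
ft_force: [0.7, -1.1, 5.5]
width: 8.1
t 15.525 p [459.6 133.5  76.2] jaw -17.37 w 8.1 F [ 0.7 -1.1  5.5] q [ 0.12  0.45  1.85 -0.    0.84  0.43] tilt 0.09
```

```bash
python3 -m creep '[[[0,0,0,0,0,-0.008,0],[0,0,0,0,0,-0.02,0],[0,0,0,0,0,-0.035,0],[0,0,0,0,0,-0.052,0],[0,0,0,0,0,-0.065,0],[0,0,0,0,0,-0.07,0],[0,0,0,0,0,-0.07,0]]]'; python3 go.py 655.0,-41.9,100,0 655.0,-41.9,145,0
python3 - <<'E'
from station import *
import cv2,numpy as np
for n in("scene",):
    c=read_camera(n);np.savez(f"{n}8.npz",**c)
    b=(190,100,400,320)
    cv2.imwrite(f"pics/{n}8.png",cv2.resize(c["color"][b[1]:b[3],b[0]:b[2]],None,fx=2.7,fy=2.7,interpolation=cv2.INTER_CUBIC))
E
```

```text
time_s: 16.4
tool_pos: [459.5, 133.6, 146.4]
ee_rot: [0.806, 0.592, 0.0, 0.001]
ft_force: [1.0, -0.0, -3.2]
width: 8.0
t 16.4 p [459.5 133.6 146.4] jaw -17.37 w 8.0 F [ 1.  -0.  -3.2] q [ 0.12  0.35  1.77 -0.    1.02  0.43] tilt 0.1
655.0,-41.9,100,0 rot [ 0.0016  0.0006 -0.3032] shift m [-0.1091  0.2389  0.0468]
655.0,-41.9,145,0 rot [ 0.0016  0.0006 -0.3032] shift m [-0.1091  0.239   0.0018]
```

View pics/scene8.png

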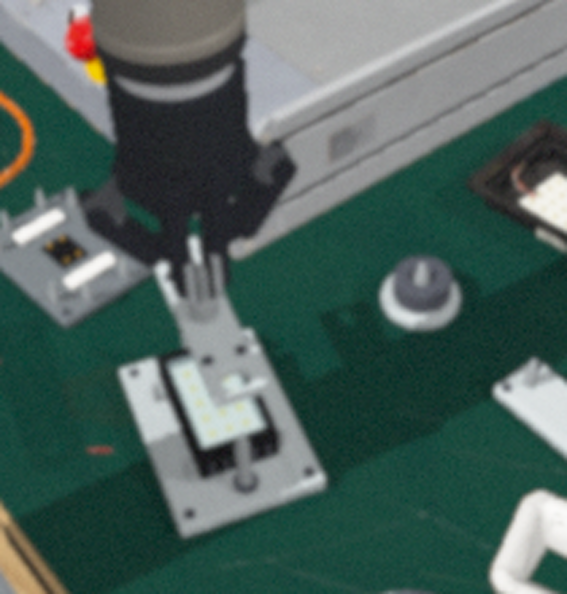

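```bash
python3 -m creep '[[[0.001,0,-0.04,-0.012,0.025,0,0],[0.002,0,-0.09,-0.03,0.065,0,0],[0.002,0,-0.14,-0.05,0.108,0,0],[0.002,0,-0.2,-0.07,0.15,0,0],[0.002,0,-0.25,-0.09,0.195,0.005,0],[0.002,0,-0.29,-0.104,0.228,0.025,0],[0.002,0,-0.303,-0.1091,0.239,0.042,0],[0.002,0.001,-0.303,-0.1091,0.239,0.047,0],[0.002,0.001,-0.303,-0.1091,0.239,0.047,0],[0.002,0.001,-0.303,-0.1091,0.239,0.047,0]]]'; python3 go.py 655.1,-42,80,0 655.1,-42,43,0
python3 - <<'E'
from station import *
import cv2,numpy as np
for n in("scene","top"):
    c=read_camera(n);np.savez(f"{n}9.npz",**c)
    b=(330,180,500,330) if n=="scene" else (310,80,510,240)
    f=3.7
    cv2.imwrite(f"pics/{n}9.png",cv2.resize(c["color"][b[1]:b[3],b[0]:b[2]],None,fx=f,fy=f,interpolation=cv2.INTER_CUBIC))
E
```

```text
time_s: 17.7
tool_pos: [654.7, -41.0, 100.3]
ee_rot: [0.707, 0.707, 0.0, -0.0]
ft_force: [0.4, 0.2, -2.3]
width: 8.2
t 17.7 p [654.7 -41.  100.3] jaw 0.04 w 8.2 F [ 0.4  0.2 -2.3] q [-0.18  0.7   1.3   0.    1.15 -0.18] tilt 0.02
655.1,-42,80,0 rot [-0.0001 -0.0003  0.0007] shift m [-0.001   0.0004  0.0203]
655.1,-42,43,0 rot [-0.0001 -0.0003  0.0007] shift m [-0.001   0.0004  0.0573]
```

View pics/scene9.png

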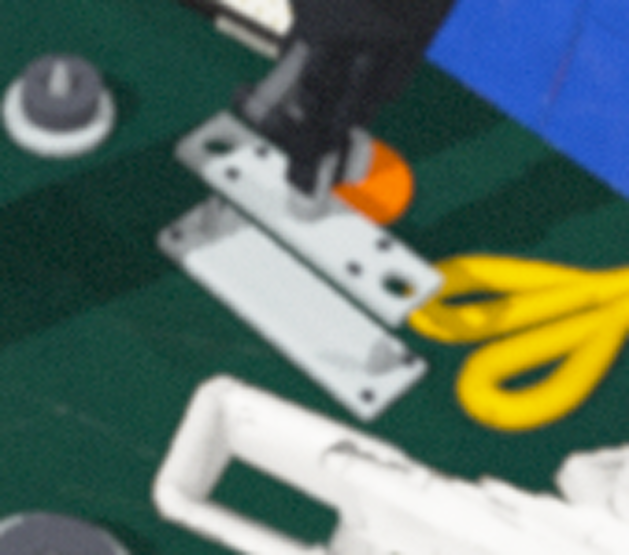

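View pics/top9.png

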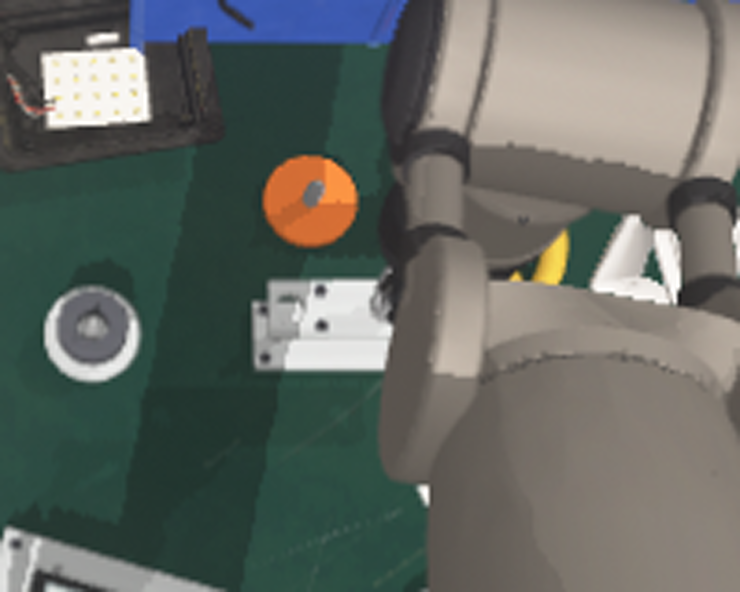

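Run:
```python
from dp import *
c=load("scene",9);k=np.array([330,180])
o=lambda uv,z:onz(c,np.array(uv,float)/3.7+k,z)
h=o([(220,145),(397,287)],79);print("holes",h.round(1),h.mean(0).round(1))
# bar corners z10 from crop
q=o([(158,238),(362,420),(428,367),(225,195)],10);print("bar corners",q.round(1),q.mean(0))
r=o([(178,152),(403,326),(443,275),(222,110)],79);print("plate corners",r.round(1),r.mean(0))
X,uv=cloud(c)
for nm,y in(("a",16),("b",-100)):
    s=X[(np.hypot(X[:,0]-653,X[:,1]-y)<15)&(X[:,2]>22)&(X[:,2]<45)];print(len(s),s.mean(0).round(1))
cc=c["color"][uv[:,1],uv[:,0]].astype(int)
t=X[(abs(X[:,0]-655)<40)&(abs(X[:,1]+42)<100)&(abs(X[:,2]-79)<4)&(cc.min(1)>110)]
print(len(t),cv2.minAreaRect(t[:,:2].astype(np.float32)),t[:,2].mean())
A=np.c_[t[:,:2],np.ones(len(t))];print(np.linalg.lstsq(A,t[:,2],rcond=None)[0])
t=X[(abs(X[:,0]-655)<30)&(abs(X[:,1]+42)<90)&(abs(X[:,2]-10)<5)&(cc.min(1)>90)]
print(len(t),cv2.minAreaRect(t[:,:2].astype(np.float32)))
```

```text
holes [[ 652.9   13.5   79. ]
 [ 650.9 -101.3   79. ]] [651.9 -43.9  79. ]
bar corners [[ 630.7   26.3   10. ]
 [ 626.2 -117.7   10. ]
 [ 675.3 -119.2   10. ]
 [ 680.    23.8   10. ]] [653.0621963 -46.7022714  10.       ]
plate corners [[ 633.3   23.9   79. ]
 [ 635.5 -117.3   79. ]
 [ 673.1 -111.    79. ]
 [ 671.4   29.5   79. ]] [653.33362854 -43.73604163  79.        ]
32 [653.6  13.7  29.4]
35 [ 652.  -102.1   28.9]
987 ((654.8224487304688, -41.302764892578125), (38.60417556762695, 140.07577514648438), 0.6666996479034424) 78.96370037093116
[1.63224490e-02 2.66464527e-03 6.84422810e+01]
1390 ((654.509521484375, -44.20313262939453), (145.67364501953125, 46.20499801635742), 89.52977752685547)
```

```bash
python3 -m creep '[[[0,0,0,-0.001,0.0006,0.01,0],[0,0,0,-0.001,0.0006,0.025,0],[0,0,0,-0.001,0.0006,0.033,0],[0,0,0,-0.001,0.0006,0.04,0],[0,0,0,-0.001,0.0006,0.046,0],[0,0,0,-0.001,0.0006,0.05,0],[0,0,0,-0.001,0.0006,0.053,0],[0,0,0,-0.001,0.0006,0.053,0]]]'; python3 go.py
```

```text
time_s: 18.8
tool_pos: [655.5, -42.3, 47.3]
ee_rot: [0.707, 0.707, 0.0, 0.0]
ft_force: [0.4, -0.0, -1.5]
width: 8.2
t 18.8 p [655.5 -42.3  47.3] jaw 0.03 w 8.2 F [ 0.4 -0.  -1.5] q [-0.18  0.76  1.34  0.    1.05 -0.18] tilt 0.02
```

```bash
python3 -m creep '[[[0,0,0,0,0,0.003,0],[0,0,0,0,0,0.005,0],[0,0,0,0,0,0.0062,0],[0,0,0,0,0,0.0062,0]]]'; python3 go.py
```

```text
time_s: 19.3
tool_pos: [655.7, -42.3, 42.3]
ee_rot: [0.707, 0.707, 0.0, 0.0]
ft_force: [-1.5, -0.0, 4.1]
width: 8.2
t 19.3 p [655.7 -42.3  42.3] jaw 0.04 w 8.2 F [-1.5 -0.   4.1] q [-0.18  0.76  1.34  0.    1.03 -0.18] tilt 0.07
```

Resting on the bar. Release and look.

```bash
python3 -m creep '[[[0,0,0,0,0,0,0.03],[0,0,0,0,0,0,0.05],[0,0,0,0,0,0,0.05],[0,0,0,0,0,-0.03,0.05],[0,0,0,0,0,-0.075,0.05],[0,0,0,0,0,-0.105,0.05],[0,0,0,0,0,-0.115,0.05]]]'; python3 go.py 459,134.4,155,-17.3
```

```text
time_s: 20.18
tool_pos: [656.5, -42.4, 159.4]
ee_rot: [0.707, 0.707, 0.001, 0.002]
ft_force: [0.0, -0.8, 0.3]
width: 49.9
t 20.175 p [656.5 -42.4 159.4] jaw 0.04 w 49.9 F [ 0.  -0.8  0.3] q [-0.18  0.64  1.23  0.    1.27 -0.18] tilt 0.27
459,134.4,155,-17.3 rot [ 4.800e-03 -1.000e-04  3.026e-01] shift m [ 0.177  -0.1974  0.0034]
```

Run:
```python
from station import *
import cv2,numpy as np
for n in("scene","top"):
    c=read_camera(n);np.savez(f"{n}10.npz",**c)
    b=(180,150,460,330) if n=="scene" else (200,150,460,310)
    f=2.8
    cv2.imwrite(f"pics/{n}10.png",cv2.resize(c["color"][b[1]:b[3],b[0]:b[2]],None,fx=f,fy=f,interpolation=cv2.INTER_CUBIC))
```

```text
(no output)
```

View pics/scene10.png

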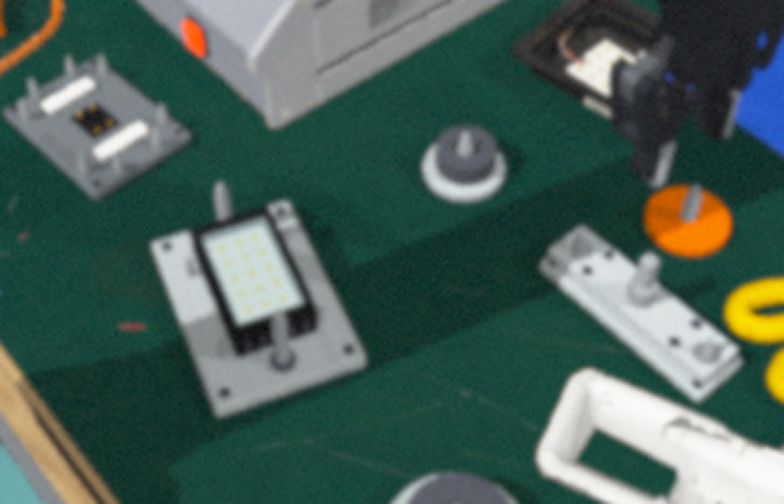

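View pics/top10.png

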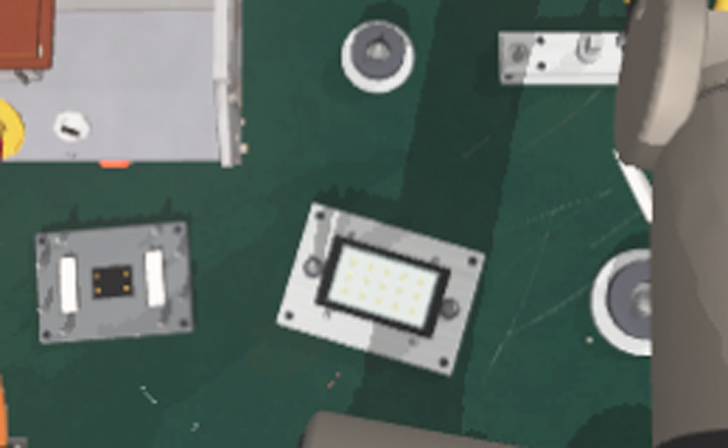

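Run:
```python
from dp import *
for n in("top","scene"):
    c=load(n,10);X,uv=cloud(c);cc=c["color"][uv[:,1],uv[:,0]].astype(int)
    t=X[(np.hypot(X[:,0]-459,X[:,1]-134)<62)&(abs(X[:,2]-44)<4)]
    r=cv2.minAreaRect(t[:,:2].astype(np.float32));print(n,"lamp depth",len(t),r,t[:,2].mean())
    t=X[(np.hypot(X[:,0]-465,X[:,1]-355)<85)&(X[:,2]>6)&(X[:,2]<13)&(cc[:,1]-cc[:,2]<20)]
    r=cv2.minAreaRect(t[:,:2].astype(np.float32));print(n,"nest depth",len(t),r)
    t=X[(np.hypot(X[:,0]-465,X[:,1]-355)<60)&(X[:,2]>12)&(X[:,2]<20)&(cc.min(1)>200)]
    r=cv2.minAreaRect(t[:,:2].astype(np.float32));print(n,"pads",len(t),r, t.mean(0))
# white pads by colour on top
c=load("top",10);im=c["color"];
m=(im.min(2)>225).astype(np.uint8);m[:, :205]=0;m[:,275:]=0;m[:220]=0;m[280:]=0
k,l,st,ce=cv2.connectedComponentsWithStats(m);print(k,st[1:],onz(c,ce[1:],16).round(1),onz(c,ce[1:],16).mean(0))
# lamp white glass
m=((im.min(2)>130)).astype(np.uint8);
# lamp dark outline
d=(im.max(2)<70).astype(np.uint8);roi=np.zeros_like(d);p=proj(c,[[459.5,135,44]])[0];cv2.circle(roi,tuple(int(v) for v in p),28,1,-1);d*=roi
ct=np.vstack(cv2.findContours(d,0,cv2.CHAIN_APPROX_NONE)[0]);print("lamp col",cv2.minAreaRect(onz(c,ct.reshape(-1,2),44)[:,:2].astype(np.float32)))
```

```text
top lamp depth 1089 ((459.63275146484375, 131.10580444335938), (105.48497772216797, 55.83967971801758), 72.9338607788086) 43.969088515019166
top nest depth 1656 ((467.0164794921875, 357.4048156738281), (92.3673324584961, 127.20118713378906), 5.081228733062744)
top pads 191 ((465.73297119140625, 356.8352966308594), (43.67937469482422, 83.87395477294922), 3.689152240753174) [466.69079821 356.1983776   16.69375918]
scene lamp depth 1297 ((458.7370910644531, 130.84564208984375), (116.88726043701172, 58.343238830566406), 73.43338775634766) 43.75464207693495
scene nest depth 1400 ((464.979736328125, 353.282958984375), (93.02055358886719, 131.0626220703125), 4.7102813720703125)
scene pads 149 ((464.7200622558594, 353.0390319824219), (43.514366149902344, 86.48529052734375), 3.1049253940582275) [464.91213071 352.67875722  15.23760041]
3 [[252 240   6  19  87]
 [222 242   5  19  91]] [[469.2 321.9  16. ]
 [463.8 392.7  16. ]] [466.5270883  357.30288788  16.        ]
lamp col ((460.9941101074219, 133.9772186279297), (96.53556060791016, 123.18006134033203), 70.71280670166016)
```

```bash
python3 -m creep '[[[0.005,0,0.04,0.025,-0.028,0,0.06],[0.005,0,0.09,0.055,-0.06,0,0.085],[0.005,0,0.14,0.085,-0.094,0,0.085],[0.005,0,0.2,0.115,-0.128,0,0.085],[0.005,0,0.25,0.145,-0.162,0,0.085],[0.005,0,0.29,0.168,-0.188,0.003,0.085],[0.005,0,0.3026,0.177,-0.1974,0.0035,0.085],[0.005,0,0.3026,0.177,-0.1974,0.0035,0.085],[0.005,0,0.3026,0.177,-0.1974,0.0035,0.085]]]'; python3 go.py 459.2,134.4,60,-17.3 459.2,134.4,18,-17.3
```

```text
time_s: 21.4
tool_pos: [459.3, 133.9, 153.5]
ee_rot: [0.805, 0.593, -0.001, -0.001]
ft_force: [-0.7, -0.0, 0.7]
width: 84.8
t 21.4 p [459.3 133.9 153.5] jaw -17.31 w 84.8 F [-0.7 -0.   0.7] q [0.12 0.34 1.76 0.   1.04 0.42] tilt 0.13
459.2,134.4,60,-17.3 rot [-0.0023  0.0004 -0.0002] shift m [0.0005 0.     0.0935]
459.2,134.4,18,-17.3 rot [-0.0023  0.0004 -0.0002] shift m [5.000e-04 1.000e-04 1.355e-01]
```

```bash
python3 -m creep '[[[-0.002,0,0,0.0005,0,0.035,0.085],[-0.002,0,0,0.0005,0,0.075,0.085],[-0.002,0,0,0.0005,0,0.105,0.085],[-0.002,0,0,0.0005,0,0.125,0.085],[-0.002,0,0,0.0005,0,0.133,0.085],[-0.002,0,0,0.0005,0,0.1355,0.085],[-0.002,0,0,0.0005,0,0.1355,0.085]]]'; python3 go.py 459.2,134.4,18,-17.3
python3 - <<'E'
from station import *
import cv2,numpy as np
for n in("scene",):
    c=read_camera(n);np.savez(f"{n}11.npz",**c)
    b=(190,130,400,320)
    cv2.imwrite(f"pics/{n}11.png",cv2.resize(c["color"][b[1]:b[3],b[0]:b[2]],None,fx=2.8,fy=2.8,interpolation=cv2.INTER_CUBIC))
E
```

```text
time_s: 22.28
tool_pos: [459.7, 134.4, 18.5]
ee_rot: [0.806, 0.593, 0.0, 0.0]
ft_force: [0.0, -0.3, 0.4]
width: 85.1
t 22.275 p [459.7 134.4  18.5] jaw -17.33 w 85.1 F [ 0.  -0.3  0.4] q [ 0.12  0.55  1.9  -0.    0.69  0.43] tilt 0.04
459.2,134.4,18,-17.3 rot [ 0.0006 -0.0001 -0.0004] shift m [-0.0001 -0.0005  0.0005]
```

View pics/scene11.png

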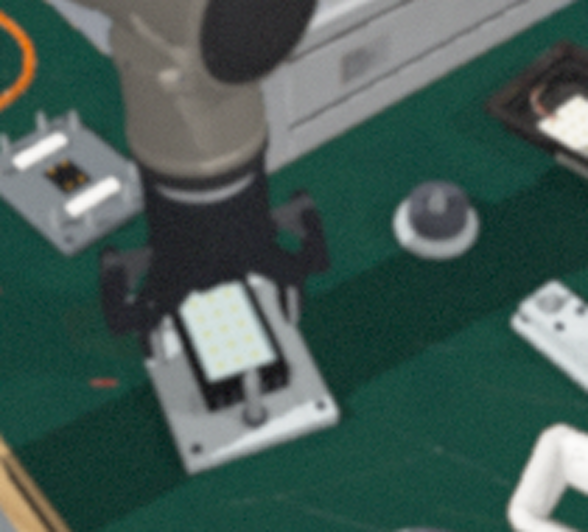

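Fingers stand either side of the lamp (crop 155,345 and 290,305). Close and lift.

```bash
python3 -m creep '[[[0,0,0,0,0,0,0.045],[0,0,0,0,0,0,0.045],[0,0,0,0,0,0,0.045],[0,0,0,0,0,0,0.045],[0,0,0,0,0,0,0.045]]]'; python3 go.py; python3 -m creep '[[[0,0,0,0,0,-0.005,0.045],[0,0,0,0,0,-0.013,0.045],[0,0,0,0,0,-0.025,0.045],[0,0,0,0,0,-0.04,0.045],[0,0,0,0,0,-0.055,0.045],[0,0,0,0,0,-0.07,0.045],[0,0,0,0,0,-0.08,0.045],[0,0,0,0,0,-0.08,0.045]]]'; python3 go.py 466,356,90,4.7
python3 - <<'E'
from station import *
import cv2,numpy as np
for n in("scene",):
    c=read_camera(n);np.savez(f"{n}12.npz",**c)
    b=(190,100,400,300)
    cv2.imwrite(f"pics/{n}12.png",cv2.resize(c["color"][b[1]:b[3],b[0]:b[2]],None,fx=2.8,fy=2.8,interpolation=cv2.INTER_CUBIC))
E
```

```text
time_s: 22.95
tool_pos: [460.3, 134.5, 19.6]
ee_rot: [0.805, 0.593, 0.001, 0.001]
ft_force: [-1.6, -1.6, 6.8]
width: 56.7
t 22.95 p [460.3 134.5  19.6] jaw -17.3 w 56.7 F [-1.6 -1.6  6.8] q [ 0.12  0.55  1.89 -0.    0.69  0.43] tilt 0.16
time_s: 23.95
tool_pos: [460.5, 134.6, 100.5]
ee_rot: [0.805, 0.593, 0.002, 0.001]
ft_force: [0.6, -0.2, -3.6]
width: 56.6
t 23.95 p [460.5 134.6 100.5] jaw -17.3 w 56.6 F [ 0.6 -0.2 -3.6] q [ 0.12  0.41  1.83 -0.    0.9   0.43] tilt 0.26
466,356,90,4.7 rot [ 0.0044 -0.0007 -0.384 ] shift m [ 0.213  -0.0606  0.0105]
```

View pics/scene12.png

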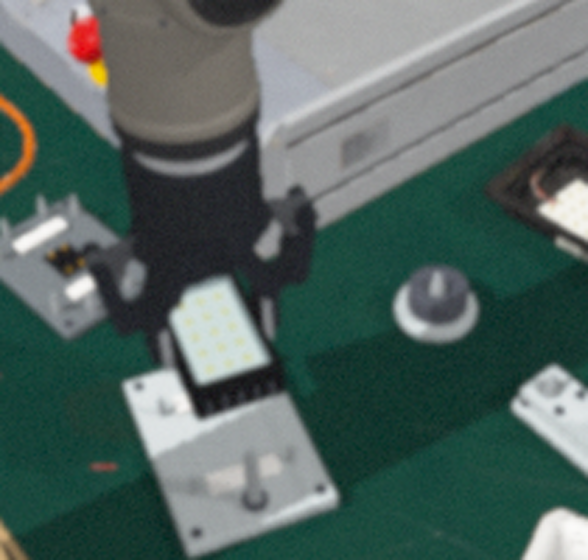

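```bash
python3 -m creep '[[[0.002,0,-0.04,0.018,-0.005,0,0.045],[0.004,0,-0.09,0.045,-0.013,0,0.045],[0.004,0,-0.15,0.08,-0.023,0,0.045],[0.004,0,-0.21,0.115,-0.033,0,0.045],[0.004,0,-0.27,0.15,-0.043,0,0.045],[0.004,0,-0.33,0.185,-0.053,0.002,0.045],[0.004,0,-0.37,0.205,-0.059,0.006,0.045],[0.004,0,-0.384,0.213,-0.06,0.01,0.045],[0.004,0,-0.384,0.2135,-0.06,0.0105,0.045],[0.004,0,-0.384,0.2135,-0.06,0.0105,0.045]]]'; python3 go.py 466.5,356.3,60,4.7 466.5,356.3,21,4.7
python3 - <<'E'
from station import *
import cv2,numpy as np
for n in("scene","top"):
    c=read_camera(n);np.savez(f"{n}13.npz",**c)
    b=(140,80,300,240) if n=="scene" else (180,170,320,310)
    cv2.imwrite(f"pics/{n}13.png",cv2.resize(c["color"][b[1]:b[3],b[0]:b[2]],None,fx=3.6,fy=3.6,interpolation=cv2.INTER_CUBIC))
E
```

```text
time_s: 25.25
tool_pos: [466.4, 355.1, 89.2]
ee_rot: [0.678, 0.735, -0.0, -0.0]
ft_force: [0.6, 0.2, -1.7]
width: 56.8
t 25.25 p [466.4 355.1  89.2] jaw 4.62 w 56.8 F [ 0.6  0.2 -1.7] q [0.52 0.59 1.53 0.   1.02 0.44] tilt 0.07
466.5,356.3,60,4.7 rot [-0.0013  0.     -0.0014] shift m [0.0012 0.0002 0.0292]
466.5,356.3,21,4.7 rot [-0.0013  0.     -0.0014] shift m [0.0012 0.0002 0.0682]
```

View pics/scene13.png

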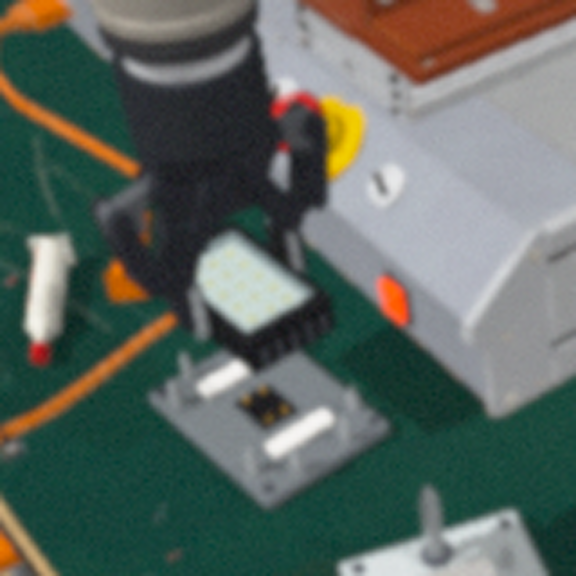

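View pics/top13.png

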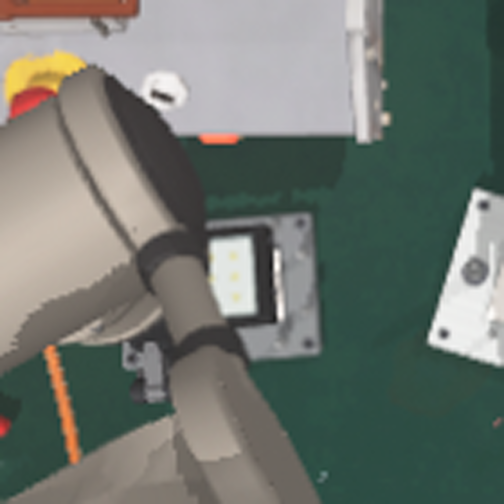

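Run:
```python
from dp import *
c=load("top",13);k=np.array([180,170])
q=onz(c,np.array([(269,224),(277,325)])/3.6+k,113.6);print(q.round(1))
m=q.mean(0)[:2];a=np.radians(94.7);print("lamp centre top",m+49*np.array([np.cos(a),np.sin(a)]))
c=load("scene",13);k=np.array([140,80])
# lamp top corners: front-right(bottom) , right
q=onz(c,np.array([(250,335),(332,298)])/3.6+k,113.6);print("scene",q.round(1))
m=q.mean(0)[:2];print("lamp centre scene",m+49*np.array([np.cos(a),np.sin(a)]))
X,uv=cloud(c);cc=c["color"][uv[:,1],uv[:,0]].astype(int)
t=X[(np.hypot(X[:,0]-466,X[:,1]-355)<70)&(abs(X[:,2]-113)<4)&(cc.min(1)>140)];print(len(t),cv2.minAreaRect(t[:,:2].astype(np.float32)))
A=np.c_[t[:,:2],np.ones(len(t))];print(np.linalg.lstsq(A,t[:,2],rcond=None)[0])
```

```text
[[498.6 306.4 113.6]
 [440.5 300.5 113.6]]
lamp centre top [465.5521163  352.27178138]
scene [[446.7 304.9 113.6]
 [497.5 302.1 113.6]]
lamp centre scene [468.07263318 352.30180502]
456 ((465.7068786621094, 348.9684143066406), (44.41021728515625, 76.62620544433594), 5.509134769439697)
[-1.09152193e-02 -4.54752692e-05  1.17469165e+02]
```

Run:
```python
from dp import *
def prof(c,cen,yaw,z,dirn,offs,rng):
    a=np.radians(yaw);ex=np.array([np.cos(a),np.sin(a)]);ey=np.array([-np.sin(a),np.cos(a)])
    u,v=(ey,ex) if dirn=='y' else (ex,ey)
    g=cv2.cvtColor(c["color"],cv2.COLOR_BGR2GRAY).astype(np.float32)
    P=[]
    for o in offs:
        pts=np.array([np.r_[cen+u*s+v*o,z] for s in rng]);p=proj(c,pts).astype(np.float32)
        P.append(cv2.remap(g,p[:,0].reshape(1,-1),p[:,1].reshape(1,-1),cv2.INTER_LINEAR)[0])
    return np.mean(P,0)
def edges(rng,p):
    s=np.where(np.diff(np.sign(p-110)))[0];return [(round(rng[i]+(110-p[i])/(p[i+1]-p[i])*(rng[i+1]-rng[i]),1),'+' if p[i+1]>p[i] else '-') for i in s]
rng=np.arange(-65,66,1.)
for n,i,cen,yaw,z in(("top",10,(459.5,135.2),-17.3,44),("top",13,(466.4,355.1),4.65,113.6),("scene",10,(459.5,135.2),-17.3,44),("scene",12,(460.5,134.6),-17.3,124.9),("scene",13,(466.4,355.1),4.65,113.6)):
    c=load(n,i)
    print(n,i,"y",edges(rng,prof(c,np.array(cen),yaw,z,'y',np.arange(-12,13,3.),rng)),"x",edges(rng,prof(c,np.array(cen),yaw,z,'x',np.arange(-27,-10,3.),rng)))
# nest white pads in top13/10
c=load("top",10);r=np.arange(-70,71,1.)
for n in("top","scene"):
    c=load(n,10);p=prof(c,np.array([466.5,356.9]),4.7,16,'y',np.arange(-10,11,4.),r)
    s=np.where(np.diff(np.sign(p-185)))[0];print(n,"pads y",r[s])
```

```text
top 10 y [(np.float64(-50.2), '-'), (np.float64(-40.4), '+'), (np.float64(39.9), '-'), (np.float64(48.7), '+')] x [(np.float64(-50.5), '+'), (np.float64(-27.9), '-'), (np.float64(-21.8), '+'), (np.float64(24.9), '-'), (np.float64(30.3), '+'), (np.float64(50.2), '-')]
top 13 y [(np.float64(-51.2), '-'), (np.float64(-40.7), '+'), (np.float64(-13.3), '-'), (np.float64(-9.2), '+'), (np.float64(12.9), '-'), (np.float64(39.0), '+')] x [(np.float64(-63.3), '-'), (np.float64(-60.3), '+'), (np.float64(-59.6), '-'), (np.float64(-22.9), '+'), (np.float64(23.3), '-')]
scene 10 y [(np.float64(-45.8), '+'), (np.float64(36.1), '-')] x [(np.float64(-56.4), '+'), (np.float64(-29.6), '-'), (np.float64(-22.5), '+'), (np.float64(24.5), '-'), (np.float64(30.8), '+'), (np.float64(43.5), '-')]
scene 12 y [(np.float64(-45.1), '+'), (np.float64(34.0), '-')] x [(np.float64(-36.4), '+'), (np.float64(-32.0), '-'), (np.float64(-23.8), '+'), (np.float64(23.1), '-')]
scene 13 y [(np.float64(-45.4), '+'), (np.float64(31.2), '-')] x [(np.float64(-25.1), '+'), (np.float64(22.1), '-'), (np.float64(46.6), '+')]
top pads y [-43. -29.  29.  42.]
scene pads y [-48. -32.  24.  40.]
```

```bash
python3 -m creep '[[[-0.001,0,-0.001,0.002,0.0001,0.01,0.045],[-0.001,0,-0.001,0.002,0.0001,0.025,0.045],[-0.001,0,-0.001,0.002,0.0001,0.04,0.045],[-0.001,0,-0.001,0.002,0.0001,0.05,0.045],[-0.001,0,-0.001,0.002,0.0001,0.058,0.045],[-0.001,0,-0.001,0.002,0.0001,0.064,0.045],[-0.001,0,-0.001,0.002,0.0001,0.067,0.045],[-0.001,0,-0.001,0.002,0.0001,0.067,0.045]]]'; python3 go.py 466.4,357,17,4.7
```

```text
time_s: 26.35
tool_pos: [466.5, 357.4, 22.5]
ee_rot: [0.678, 0.735, 0.0, -0.0]
ft_force: [0.2, 0.6, -2.9]
width: 56.7
t 26.35 p [466.5 357.4  22.5] jaw 4.68 w 56.7 F [ 0.2  0.6 -2.9] q [0.52 0.69 1.58 0.   0.88 0.44] tilt 0.03
466.4,357,17,4.7 rot [ 0.0004 -0.0005 -0.0004] shift m [-0.0004 -0.0001  0.0055]
```

```bash
python3 -m creep '[[[0,0,0,0,0,0.002,0.045],[0,0,0,0,0,0.004,0.045],[0,0,0,0,0,0.0055,0.045],[0,0,0,0,0,0.0055,0.045]]]'; python3 go.py
python3 - <<'E'
from station import *
import cv2,numpy as np
for n in("scene",):
    c=read_camera(n);np.savez(f"{n}14.npz",**c)
    b=(140,80,300,240)
    cv2.imwrite(f"pics/{n}14.png",cv2.resize(c["color"][b[1]:b[3],b[0]:b[2]],None,fx=3.6,fy=3.6,interpolation=cv2.INTER_CUBIC))
E
```

```text
time_s: 26.85
tool_pos: [466.6, 357.4, 17.7]
ee_rot: [0.678, 0.735, 0.0, 0.0]
ft_force: [-1.8, -1.9, 3.1]
width: 56.8
t 26.85 p [466.6 357.4  17.7] jaw 4.68 w 56.8 F [-1.8 -1.9  3.1] q [0.52 0.69 1.58 0.   0.87 0.44] tilt 0.05
```

View pics/scene14.png

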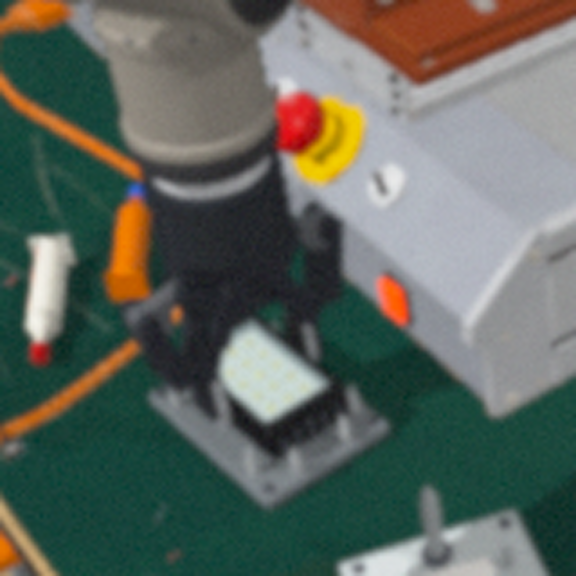

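The lamp is between the pins on its pads (TCP 17.7, contact felt). Release and back off.

```bash
python3 -m creep '[[[0,0,0,0,0,0,0.06],[0,0,0,0,0,0,0.085],[0,0,0,0,0,0,0.085],[0,0,0,0,0,-0.02,0.085],[0,0,0,0,0,-0.06,0.085],[0,0,0,0,0,-0.11,0.085],[0,0,0,0.03,-0.03,-0.15,0.085],[0,0,0,0.07,-0.08,-0.18,0.085],[0,0,0,0.1,-0.12,-0.19,0.085],[0,0,0,0.12,-0.14,-0.19,0.085],[0,0,0,0.12,-0.14,-0.19,0.085]]]'; python3 go.py
python3 - <<'E'
from station import *
import cv2,numpy as np
for n in("scene","top"):
    c=read_camera(n);np.savez(f"{n}15.npz",**c)
    b=(160,150,450,390) if n=="scene" else (200,140,470,310)
    cv2.imwrite(f"pics/{n}15.png",cv2.resize(c["color"][b[1]:b[3],b[0]:b[2]],None,fx=2.45,fy=2.45,interpolation=cv2.INTER_CUBIC))
E
```

```text
time_s: 28.28
tool_pos: [315.5, 466.5, 207.9]
ee_rot: [0.676, 0.737, 0.001, -0.0]
ft_force: [-0.4, -0.1, -0.7]
width: 85.2
t 28.275 p [315.5 466.5 207.9] jaw 4.87 w 85.2 F [-0.4 -0.1 -0.7] q [0.84 0.43 1.46 0.   1.25 0.75] tilt 0.08
```

View pics/scene15.png

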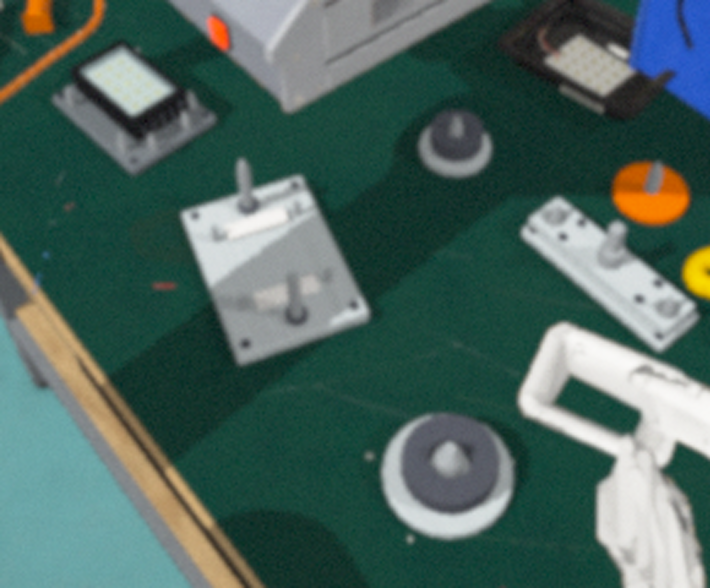

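View pics/top15.png

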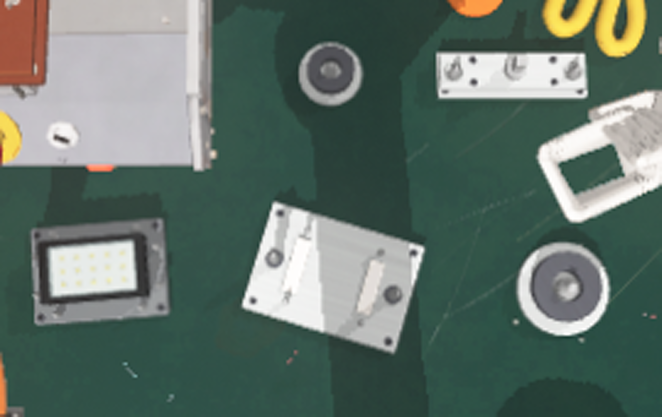

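```bash
python3 - <<'E'
from dp import *
for n in("top","scene"):
    c=load(n,15);X,uv=cloud(c);cc=c["color"][uv[:,1],uv[:,0]].astype(int)
    for nm,q,r,zt,sel in(("small top 28",(657.5,136),26,28,cc.max(1)<130),("large top 26",(449,-83),36,26,cc.max(1)<130),("plate top 21",(655,-42),78,21,cc.min(1)>90),("lamp top 42",(466.5,357),60,42,cc.max(1)>-1)):
        t=X[(np.hypot(X[:,0]-q[0],X[:,1]-q[1])<r)&(abs(X[:,2]-zt)<7)&sel]
        if nm[0]=="p": t=t[(abs(t[:,0]-655)<25)&(t[:,2]>16)]
        med=np.median(t[:,2]);A=np.c_[t[:,:2],np.ones(len(t))];k=np.abs(t[:,2]-med)<4
        f=np.linalg.lstsq(A[k],t[k,2],rcond=None)[0]
        b=cv2.minAreaRect(t[k,:2].astype(np.float32))
        print(n,nm,len(t),"z",med.round(1),"slope",f[:2].round(3),"rect",np.round(b[0],1),np.round(b[1],1),round(b[2],1))
E
python3 - <<'E'
import sys;sys.argv=['x']
from station import *
print(sense()["ft_force"],sense()["qvel"])
E
```

```text
top small top 28 261 z 28.5 slope [ 0.    -0.005] rect [657.2 136.7] [44.3 43.6] 64.5
top large top 26 525 z 26.4 slope [0.006 0.008] rect [450.  -81.6] [61.8 61.4] 89.4
top plate top 21 730 z 21.5 slope [0.005 0.001] rect [656.2 -39.1] [ 35.1 139.7] 0.3
top lamp top 42 1126 z 42.2 slope [ 0.006 -0.001] rect [467.9 357.7] [58.5 96.8] 5.4
scene small top 28 280 z 26.9 slope [0.006 0.013] rect [656.2 133. ] [43.9 44.8] 68.4
scene large top 26 1025 z 25.5 slope [-0.005 -0.009] rect [448.4 -86.2] [64.3 63.5] 49.1
scene plate top 21 1016 z 21.0 slope [0.016 0.005] rect [655.8 -41.6] [142.4  37.7] 89.9
scene lamp top 42 913 z 40.9 slope [-0.001  0.005] rect [466.1 353.3] [ 59.1 100.5] 5.4
[ 0.45472567  0.61580754 -0.54774576] [-2.55815037e-02  4.60391912e-03  1.36343771e-03 -9.14038456e-05
  1.12619035e-03  2.09479746e-03]
```

All four parts are centred, level and at the right height in both views, so I'm handing in.

```bash
python3 -c "
from station import *
print(sign_off())"
```

```text
the job is handed in; nothing more can be done
None
```

The stack is apart and I handed the job in at about 28 s of the 102 s allowed. Both weights are over their own pegs, the plate is over both pins of its bar, and the lamp lies glass up in the grey test nest. I left the orange stand alone.

- **Height and level:** in the last pictures, with the arm clear, every top surface was within about 1 mm of its expected height. The fitted slopes were at most about 0.016 rad.
- **Position:** each centre was within about 2 mm of its stand as seen in the top camera. The plate is in line within about 0.5° and the lamp within about 1°.
- **Where the checks disagreed:** the two cameras differ by 2–5 mm in y, most for the large weight and the lamp. Both show each part on its stand, so I took this as calibration error. I set the lamp's final aim between the two estimates.
- **Forces:** the wrist force reading at the end of each move never passed 10 N. I did not check forces within moves.
- **Verdict:** signing off reported no result.

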